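Load the scan cartridge and roll the reader's cursor to its mark

ROBOT

A 6-joint arm with a two-finger parallel gripper is mounted at the origin on the work surface. World frame = base frame: x ahead of the robot, y to its left, z up, the work surface at z = 0. Lengths are in m, angles in rad, forces in N, time in s.
With the tool pointing down it reaches from about 0.375 to 0.9 m from the base axis. Payload 3.1 kg.
Tool frame: the origin (TCP) lies midway between the tips of the shut fingers; the grasp point (between the pads) lies 19 mm behind it; x points along the fingers, y is the direction in which the jaws open and shut, and the axes are right-handed (so a half turn about x gives the same grasp; the last joint's range is limited). The gripper opens to 87 mm and grips with 3 to 60 N. Pads are 19 mm wide; open, the fingers measure 117 mm over their backs; the gripper's body (75 mm by 190 mm) begins 51 mm behind the grasp point.
Start: joints at [0.945, 0.527, 1.433, -0, 1.181, -0.178], TCP at [0.271, 0.563, 0.223] pointing down, gripper open.
Joint ranges: [-3.08, 3.08], [-0.75, 2.2], [0.22, 2.44], [-1.43, 4.57], [0, 2.65], [-2.85, 2.85]. Speed limits (rad/s): [2.79, 2.79, 3.14, 3.14, 3.14, 3.14].

INTERFACE

Orientations are given as a unit quaternion [x, y, z, w].
In Python, from rig import get_obs, imaging, robot gives the robot as it stands.
- The arm moves only by the shell command python3 -m inch 'ROWS' [FORCE]. ROWS is JSON, a list of rows, each a list of 3 entries, a list of its own where there are three numbers: the finger opening in mm, from 0 to 87, then the shift along the tool's x, y, z in mm, then the turn, a rotation vector about the tool's x, y, z in degrees. In form: [[grip, [dx, dy, dz], [wx, wy, wz]], ...]. A call has 1 to 12 rows; each row shifts and turns the pose as measured when the row begins, along the tool's axes as they then stand; what a row does not reach is not made up. A row lasts 1/8 s, in which the tool goes at most 62.5 mm and 10.7 degrees, less where a joint would pass 70% of its speed; a pose out of reach is approached as far as the arm can. A call with a gripper value outside its range is refused whole. The fingers move at their own pace and stop on an object; FORCE is the grip in N (left out, the last holds). Time passes only in rows, so rows that do not move let the fingers close. It gives the time, the measured TCP pose, the force and the opening at its end, in the units of the state.
- get_obs(): the state, without advancing time (a new reading comes with each control period).
- imaging.camera(name): name is "side" or "top"; returns the picture (480x640x3 uint8, red, green, blue); there is no depth.
- imaging.camera_params(name): a dict with "camera_matrix" (3x3 intrinsics, pixels), "k1" (the pictures are not rectified: a ray, as slopes to the right and down, at radius r is drawn at 1 + k1 r^2 times it, then the intrinsics apply), "xyz" and "rotation" of the camera in the world. Camera axes: x right, y down, z forward; pixel columns grow to the right and rows downward; lengths in m; the calibration is good to about 2 mm. A picture is of the moment at which its call begins. camera_params takes no time and is no camera call.
- robot.hand_in(): hands the job in, once; it reports no verdict.
Trained networks look in the newest picture that a camera, given by its name, has taken for a name from the list of things; names that differ only in an ending like _2 or _b are one class to them, and where a whole thing is asked for, a point or a joint stands for the part that bears it (a point fixed in the world has none). Each returns a list of dicts, best first, with "confidence" (0 to 1); they miss things now and then, are a little off and sometimes report something else, mostly with a low value. They report only what shows in the picture. A call takes as long as a camera call. They do not tell look-alikes from the thing itself.
- imaging.cut_out(camera, target): "pixels" (480x640 bool, what is visible of it) and "box" ([centre column, centre row, width, height] in pixels, round what is visible of it).
- imaging.tip_of(camera, target): "pixel" ([column, row] in pixels: a listed point, or the origin of a listed thing).
The state is a dict: "time": time; "q": joint angles; "joint_velocities": joint speeds; "joint_torque": joint torques, N m; "position": TCP position; "tool_rot": TCP orientation; "ft_force": force on the tool from outside, world axes, zero at the start; "moment": the same for the moment, N m; "grip_width": finger opening in m.
Only numpy, scipy, OpenCV 4.12 (cv2) and the standard library are available. Lean on these libraries where they do the work, as an engineer would, in place of code of your own. Each camera call takes 0.05 s, during which the arm holds its last target. There are 200 camera calls.

TASK

Take the scan cartridge out of its upright stand, lay it flat on the bare desk with its label up and let it go, then take it again across its width and seat it fully in the bay of the reader, label up, and let go. Once it is seated, gently roll the reader's thumbwheel with a fingertip until the cursor bar over the screen lies in line with the points of the two arrowheads, then take the hand away. Leave the mug, vial and stapler where they are.

Things in the scene. Friction and masses are not known exactly. Their poses are not given: they have to be found in the camera images.
- cartridge_mid (a point): Centre of the loose grey cartridge, a slab 96 x 50 x 22 mm, about 120 g. Axes: x out of the label face (through the 22 mm thickness; the face has a paper label and a steel disc, the back is plain), y along the 96 mm length, z across the 50 mm width. Starts on its long edge in the stand, z up, label facing roughly away from the robot. Lying label up: x up, centre 11 mm above its support.
- stand: Black fixed stand, base 70 x 110 mm, 5 mm thick, origin under its centre on the desk, x roughly away from the robot. Two walls along its y, 25 mm apart inside, 6 mm thick, 90 mm long, top 21 mm above the desk, hold the cartridge, which rests on the base (underside 5 mm above the desk) and rises 34 mm above the walls. Stand and reader may swap sides.
- bay_seat (a point): Place of cartridge_mid when seated in the bay of the grey fixed reader: 19 mm above the desk, 11 mm above the bay's floor. Axes: z up, y along the bay's length towards the thumbwheel, x towards the screen. Lips 9 mm high (top 17 mm above the desk), 5 mm thick, 3 mm play all round; the two long lips are open for 46 mm at mid length, for the fingers. Either end of the cartridge may lead.
- console: The reader, one fixed flat unit; origin under it on the desk, x roughly away from the robot. Front part x -40 to 40 mm: bay (centre y -35 mm) and wheel housing (centre y 68 mm, 66 x 36 mm, top 24 mm above the desk). Behind it the dark screen lying flat, x 62 to 192 mm, y -90 to 90 mm, top 14 mm above the desk.
- wheel_top (a point): Crown of the rubber thumbwheel: 30 mm above the desk, 6 mm proud of its housing; axes as console (95 mm from bay_seat along y). Radius 13 mm, width 12 mm, axle along y; the rest is sunk in the housing, so it cannot be pinched. It does not give when pressed; a few newtons of press are enough to roll it, over 40 N overloads it.
- wheel (a joint): Turn of the thumbwheel, rad, 0 to 5 between stops; light friction (about 1 N at the rim), stays where it is left. Stroking its crown towards the screen (console +x) increases it; 1 rad is 13 mm of rim. The last 1 to 3 mm of a short stroke can be lost in the give of wheel and fingertip, more so when reversing: look again after each stroke.
- cursor_mid (a point): Top middle of the cursor: a thin white bar 100 mm long (along the console's y) standing 3 mm over the screen. It moves along the console's x, 20 mm per radian of the wheel, away from the wheel as the wheel value grows.
- mark: Two small white arrowheads on the screen, left and right, pointing inwards, tips about 57 mm from the middle; origin midway between them, axes as the console's. The cursor is on the mark when its x in this frame is zero; within 4 mm will do.
- mug: White mug, 76 mm across, 90 mm high, bystander; origin under its centre.
- vial: Small amber bottle, 32 mm across, 55 mm high, bystander; origin under its centre.
- stapler: Black and steel stapler, 36 x 125 x 40 mm, lying along its y, bystander; origin under its centre.
Mind the look-alikes: they are no part of the job. What is shaped like the part that bears cartridge_mid but yellow is not meant.

How it is judged:
By the outcome, as a careful person would: the job done as asked, in the order asked, and still so for the second after the job is handed in, with the robot touching nothing.
It also fails if it takes over 72 s, if anything falls off the work surface, if the arm or the gripper's body presses on something with over 40 N, if the wrist force passes 120 N, or if a joint passes its speed limit or range.

## Working session

There is one attempt and no reset: what is moved stays moved. The work goes in short steps, Python scripts to look and compute and a shell command to move; the robot and the scene stay as the last step left them, time stands still between calls to the robot, and variables do not carry over. Pictures are saved under pics/ and viewed, about 8 in all and at most 12, crops included, and the job is handed in when it is done.

```bash
ls; mkdir -p pics
cat > h.py <<'E'
import numpy as np, cv2
from scipy.spatial.transform import Rotation as R
from rig import get_obs, imaging, robot
def P(c):
    p=imaging.camera_params(c); r=np.array(p["rotation"],float)
    r = r if r.shape==(3,3) else R.from_quat(r).as_matrix()
    return np.array(p["camera_matrix"]),p["k1"],np.array(p["xyz"]),r
def ray(c,px):
    K,k,t,r=P(c); u=cv2.undistortPoints(np.array([[px]],float),K,np.array([k,0,0,0,0.]))[0,0]
    return t, r@np.array([u[0],u[1],1])
def at(c,px,z):
    t,d=ray(c,px); return t+d*(z-t[2])/d[2]
def proj(c,X):
    K,k,t,r=P(c); X=np.atleast_2d(X); rv=cv2.Rodrigues(r.T)[0]
    return cv2.projectPoints(X.astype(float),rv,-r.T@t,K,np.array([k,0,0,0,0.]))[0][:,0]
def tri(pa,pb):
    (a,u),(b,v)=ray("top",pa),ray("side",pb)
    s=np.linalg.lstsq(np.c_[u,-v],b-a,rcond=None)[0]; p,q=a+s[0]*u,b+s[1]*v
    return (p+q)/2, np.linalg.norm(p-q)*1000
def save(n,im): cv2.imwrite("pics/"+n,im[...,::-1])
E
python3 - <<'E'
from h import *
np.set_printoptions(precision=4,suppress=True)
for c in("top","side"):
    save(c+"0.png",imaging.camera(c)); K,k,t,r=P(c); print(c,K[0,0],K[1,1],k,t,r.tolist())
    for n in("cartridge_mid","stand","bay_seat","console","wheel_top","cursor_mid","mark","mug","vial","stapler"):
        print(n,[(np.round(d["pixel"],1).tolist(),round(d["confidence"],2)) for d in imaging.tip_of(c,n)][:4])
E
```

```text
pics
top 588.3427781253171 588.3427781253171 -0.09385210912789659 [ 0.3235 -0.0041  1.7836] [[0.00015307304706785752, -0.9903792658975851, 0.13837950082581865], [-0.999824591644299, 0.0024400881844583487, 0.018569650318800368], [-0.018728654835644697, -0.13835807041807338, -0.9902051715873003]]
cartridge_mid [([406.9, 205.0], 0.82), ([463.4, 280.1], 0.74), ([418.6, 244.8], 0.67)]
stand [([417.5, 246.1], 0.64)]
bay_seat [([270.0, 236.4], 0.56)]
console [([260.2, 240.5], 0.68)]
wheel_top [([239.4, 239.4], 0.64)]
cursor_mid [([259.1, 209.3], 0.57)]
mark []
mug [([163.8, 225.6], 0.87)]
vial [([260.5, 208.0], 0.69)]
stapler [([339.1, 186.8], 0.97)]
side 446.6997569995958 446.6997569995958 -0.03359807688991589 [ 0.2413 -0.8527  0.7641] [[0.9382407086376723, -0.21381876432815589, 0.27200350857343514], [-0.34587552688393014, -0.5600434701749069, 0.7528090271889757], [-0.008630907127411325, -0.8003954319807359, -0.5994102600944775]]
cartridge_mid [([397.8, 304.4], 0.86), ([325.1, 389.0], 0.78), ([348.1, 328.4], 0.58)]
stand [([352.0, 342.3], 0.79)]
bay_seat [([301.7, 225.5], 0.95)]
console [([293.6, 223.8], 0.95)]
wheel_top [([287.2, 205.8], 0.65), ([292.6, 225.2], 0.35)]
cursor_mid []
mark []
mug [([279.9, 179.5], 0.96), ([291.7, 225.5], 0.65)]
vial [([444.8, 436.2], 0.61)]
stapler [([379.1, 257.5], 0.95)]
```

View pics/top0.png

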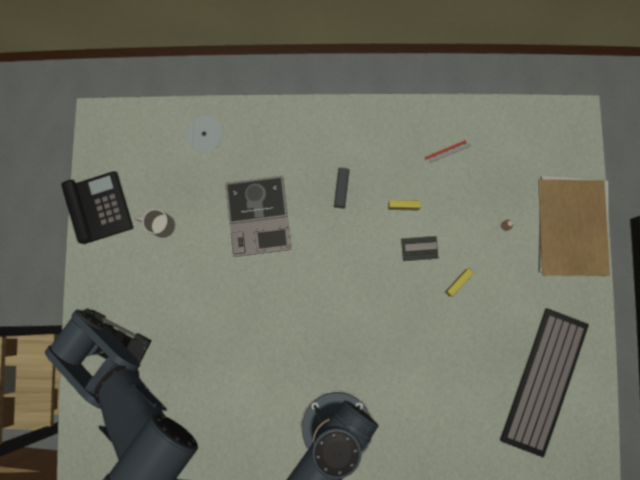

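View pics/side0.png

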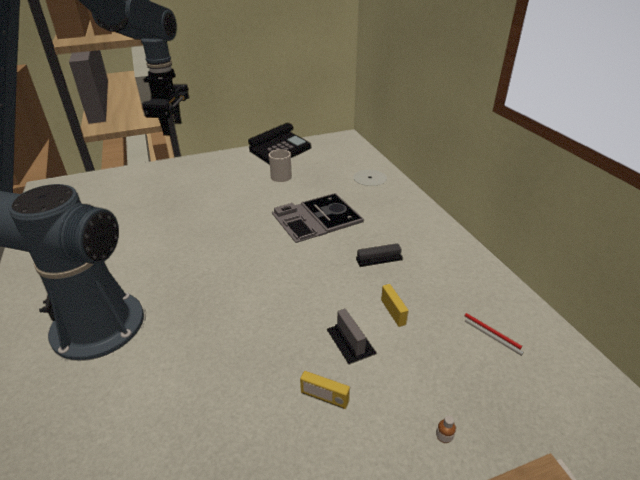

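The top picture shows three slabs. One is grey and stands in the black stand at (420,247); two are yellow, at (404,205) and (460,282). The side picture shows the grey one at (350,330) and the yellows at (397,304) and (325,389). The grey one in the stand is the one meant, and the yellow ones are look-alikes. The reader is at (260,218) in the top picture. Next I'll fit poses and check them in an enlarged crop.

```bash
cat >> h.py <<'E'
def box(x0,x1,y0,y1,z0,z1): return np.array([[x,y,z] for x in(x0,x1) for y in(y0,y1) for z in(z0,z1)],float)/1000
def place(p,pts):  # p=x,y,yaw
    c,s=np.cos(p[2]),np.sin(p[2]); return pts@np.array([[c,s,0],[-s,c,0],[0,0,1]])+[p[0],p[1],0]
def mask(c,target,near):
    ds=[d for d in imaging.cut_out(c,target) if d["confidence"]>.3]
    if not ds: return None
    d=min(ds,key=lambda d:np.hypot(d["box"][0]-near[0],d["box"][1]-near[1])); print(c,target,np.round(d["box"],1),round(d["confidence"],2)); return d["pixels"]
def sil(c,p,pts,S=4):
    h=cv2.convexHull(proj(c,place(p,pts)).astype(np.float32)); m=np.zeros((480*S,640*S),np.uint8)
    cv2.fillConvexPoly(m,np.round((h*S+S/2-.5)*16).astype(np.int32),1,shift=4); return cv2.resize(m.astype(np.float32),(640,480),interpolation=cv2.INTER_AREA)
def fit(p0,pts,masks):
    from scipy.optimize import minimize
    f=lambda p:sum(np.abs(sil(c,p,pts)-m).sum()/m.sum() for c,m in masks.items())
    s=np.array([[0,0,0],[.01,0,0],[0,.01,0],[0,0,.1]])
    r=minimize(f,p0,method="Nelder-Mead",options=dict(initial_simplex=np.array(p0)+s,xatol=2e-4,fatol=1e-4))
    return r.x,r.fun
CART=box(-11,11,-48,48,5,55); STAND=box(-35,35,-55,55,0,5)
CON=np.r_[box(-40,40,-91,91,0,8),box(62,192,-90,90,0,14)]
def draw(im,c,p,pts,col):
    for i in range(0,len(pts),8):
        h=cv2.convexHull(proj(c,place(p,pts[i:i+8])).astype(np.float32)); cv2.polylines(im,[np.round((h*4+1.5)*16).astype(np.int32)],True,col,1,shift=4)
E
python3 - <<'E'
from h import *
np.set_printoptions(precision=4,suppress=True)
ims={c:imaging.camera(c) for c in("top","side")}
near=dict(cart=dict(top=(420,247),side=(350,330)),con=dict(top=(260,218),side=(318,218)),stand=dict(top=(420,247),side=(350,340)))
res={}
for n,t,pts,z in(("stand","stand",STAND,0),("cart","cartridge_mid",CART,.03),("con","console",CON,0)):
    ms={c:mask(c,t,near[n][c]) for c in ims}; ms={c:m for c,m in ms.items() if m is not None}
    if n=="stand":
        g=at("top",(420,247),0); p0=[g[0],g[1],0]
    elif n=="con":
        g=at("top",(262,240),0); p0=[g[0],g[1],0.05]
    else: p0=res["stand"]
    for k in [list(ms)]+[[c] for c in ms]:
        r=fit(p0,pts,{c:ms[c].astype(np.float32) for c in k}); print(n,k,r)
        if len(k)==len(ms): res[n]=r[0]
import json; json.dump({k:list(v) for k,v in res.items()},open("res.json","w"))
out=[]
for c in("top","side"):
    im=cv2.resize(ims[c],None,fx=4,fy=4,interpolation=cv2.INTER_CUBIC)
    draw(im,c,res["cart"],CART,(255,0,0)); draw(im,c,res["stand"],STAND,(0,255,0)); draw(im,c,res["con"],CON,(0,255,255))
    for q in(near["cart"][c],near["con"][c]):
        u,v=q[0]*4,q[1]*4; out.append(im[v-150:v+150 if 1 else 0,u-200:u+200])
save("crop1.png",np.vstack([np.hstack(out[:2]),np.hstack(out[2:])]))
E
```

```text
top stand [419.6 247.9  35.2  25.6] 0.63
side stand [353.5 344.5  45.   39.4] 0.78
stand ['top', 'side'] (array([ 0.5325, -0.2532,  0.0819]), np.float64(1.8686931133270264))
stand ['top'] (array([ 0.533 , -0.2538,  0.0903]), np.float64(0.8416576385498047))
stand ['side'] (array([ 0.5317, -0.2529,  0.0938]), np.float64(1.015455961227417))
top cartridge_mid [419.3 246.   32.    6.8] 0.51
side cartridge_mid [350.  330.4  29.6  43.9] 0.81
cart ['top', 'side'] (array([ 0.5328, -0.2495,  0.0787]), np.float64(0.27336347103118896))
cart ['top'] (array([ 0.5332, -0.2518,  0.0785]), np.float64(0.12828947603702545))
cart ['side'] (array([ 0.5328, -0.2493,  0.0744]), np.float64(0.1445259153842926))
top console [259.6 218.2  68.3  81.4] 0.74
side console [319.1 218.3  92.4  51.2] 0.86
con ['top', 'side'] (array([0.5577, 0.2319, 0.1159]), np.float64(0.08280350267887115))
con ['top'] (array([0.559 , 0.2305, 0.1289]), np.float64(0.021402161568403244))
con ['side'] (array([0.5568, 0.2341, 0.1121]), np.float64(0.04808768630027771))
```

View pics/crop1.png

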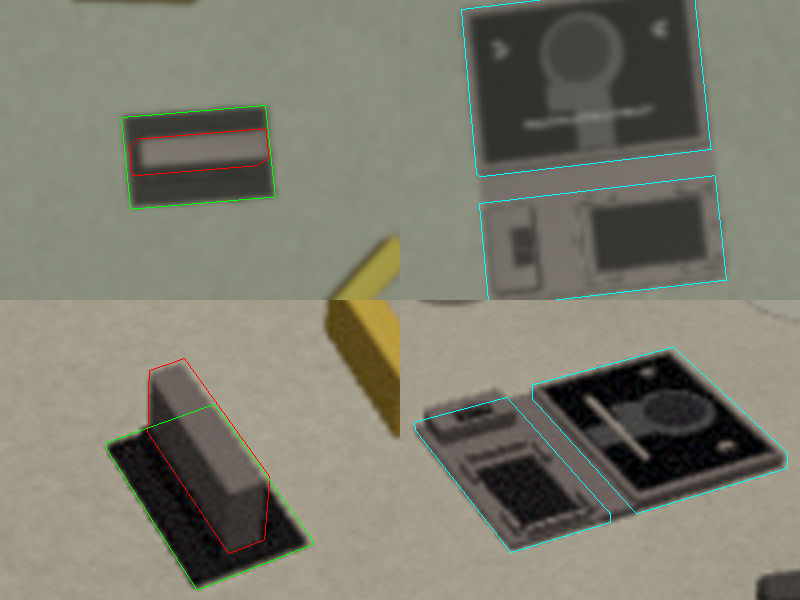

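The fits lie well on both views: stand outline green, cartridge red, reader cyan. The grey slab in the stand is confirmed as the cartridge and only the others are yellow. The bay is on the reader's right and the wheel on its left. The cursor sits near the front of the screen, with the arrowheads near its back. I'll write a helper that works out the rows and take a look at the gripper's proportions.

```bash
cat >> h.py <<'E'
def down(yaw):  # tool x down, jaws along yaw
    y=np.array([np.cos(yaw),np.sin(yaw),0]); x=np.array([0,0,-1.]); return R.from_matrix(np.c_[x,y,np.cross(x,y)])
def rows(p,rot,grip,step=55,ang=9,start=None):
    o=get_obs(); p0,r0=start or (np.array(o["position"]),R.from_quat(o["tool_rot"]))
    d=np.array(p)-p0; rv=(rot*r0.inv()).as_rotvec()
    n=int(np.ceil(max(np.linalg.norm(d)*1000/step,np.degrees(np.linalg.norm(rv))/ang,1)))
    out=[]
    for i in range(n):
        a=R.from_rotvec(rv*i/n)*r0; b=R.from_rotvec(rv*(i+1)/n)*r0
        out.append([grip,np.round(a.inv().apply(d/n)*1000,1).tolist(),np.round(np.degrees((a.inv()*b).as_rotvec()),1).tolist()])
    print(n,str(out).replace(" ",""))
E
python3 - <<'E'
from h import *
o=get_obs(); print({k:np.round(v,3) for k,v in o.items()})
r=R.from_quat(o["tool_rot"]); print(r.as_matrix().round(3).tolist()); y=r.as_matrix()[:,1]; yaw=np.arctan2(y[1],y[0]); print("jaw yaw",yaw)
yt=.0785
for k in(-np.pi,0,np.pi): print(yt+k,"turn",yt+k-yaw)
print(at("top",(341,188),.04),at("top",(404,205),.05),at("top",(460,282),.05))
rows([.533,-.2505,.15],down(yt),87); rows([.533,-.2505,.15],down(yt-np.pi),87)
im=imaging.camera("side"); save("grip.png",cv2.resize(im[40:160,110:230],None,fx=5,fy=5,interpolation=cv2.INTER_CUBIC))
E
```

```text
{'time': np.float64(1.5), 'q': array([ 0.945,  0.528,  1.433, -0.   ,  1.181, -0.178]), 'joint_velocities': array([ 0.001,  0.   ,  0.001, -0.004, -0.001,  0.001]), 'joint_torque': array([  0.   , -44.001, -17.698,   0.063,   0.05 ,  -0.   ]), 'position': array([0.271, 0.563, 0.223]), 'tool_rot': array([ 0.157,  0.689, -0.157,  0.689]), 'ft_force': array([ 0.02 , -0.117,  0.306]), 'moment': array([ 0.032, -0.024, -0.014]), 'grip_width': np.float64(0.087)}
[[-0.0, 0.433, 0.901], [-0.0, 0.901, -0.433], [-1.0, -0.0, -0.0]]
jaw yaw 1.1230006681904103
-3.063092653589793 turn -4.186093321780204
0.0785 turn -1.0445006681904103
3.220092653589793 turn 2.097091985399383
[ 0.71248629 -0.01577612  0.04      ] [ 0.65766635 -0.20425932  0.05      ] [ 0.42665985 -0.36553779  0.05      ]
16 [[87,[4.5,-38.7,36.8],[3.7,0.0,0.0]],[87,[4.5,-36.3,39.3],[3.7,0.0,0.0]],[87,[4.5,-33.6,41.5],[3.7,0.0,0.0]],[87,[4.5,-30.8,43.6],[3.7,0.0,0.0]],[87,[4.5,-27.9,45.6],[3.7,0.0,0.0]],[87,[4.5,-24.9,47.3],[3.7,0.0,0.0]],[87,[4.5,-21.8,48.8],[3.7,0.0,0.0]],[87,[4.5,-18.5,50.1],[3.7,0.0,0.0]],[87,[4.5,-15.2,51.2],[3.7
[... 174 characters left out ...]
7,0.0,0.0]],[87,[4.5,5.5,53.2],[3.7,0.0,0.0]],[87,[4.5,8.9,52.7],[3.7,0.0,0.0]]]
16 [[87,[4.5,-38.7,36.8],[-7.5,-0.0,0.0]],[87,[4.5,-43.2,31.4],[-7.5,-0.0,0.0]],[87,[4.5,-47.0,25.5],[-7.5,-0.0,0.0]],[87,[4.5,-49.9,19.2],[-7.5,-0.0,0.0]],[87,[4.5,-52.0,12.5],[-7.5,-0.0,0.0]],[87,[4.5,-53.2,5.6],[-7.5,-0.0,0.0]],[87,[4.5,-53.4,-1.4],[-7.5,-0.0,0.0]],[87,[4.5,-52.8,-8.4],[-7.5,-0.0,0.0]],[87,[4.5,-51.2,-15.2],[-7.5,-0.0,0.0]],[87,[4.5,-48.8,-21.8],[-7.5,-0.0,0.0]],[87,[4.5,-45.5,-28.0],[-7.5,-0.0,0.0]],[87,[4.5,-41.5,-33.7],[-7.5,-0.0,0.0]],[87,[4.5,-36.7,-38.8],[-7.5,-0.0,0.0]],[87,[4.5,-31.3,-43.3],[-7.5,-0.0,0.0]],[87,[4.5,-25.4,-47.0],[-7.5,-0.0,0.0]],[87,[4.5,-19.1,-49.9],[-7.5,-0.0,0.0]]]
```

View pics/grip.png

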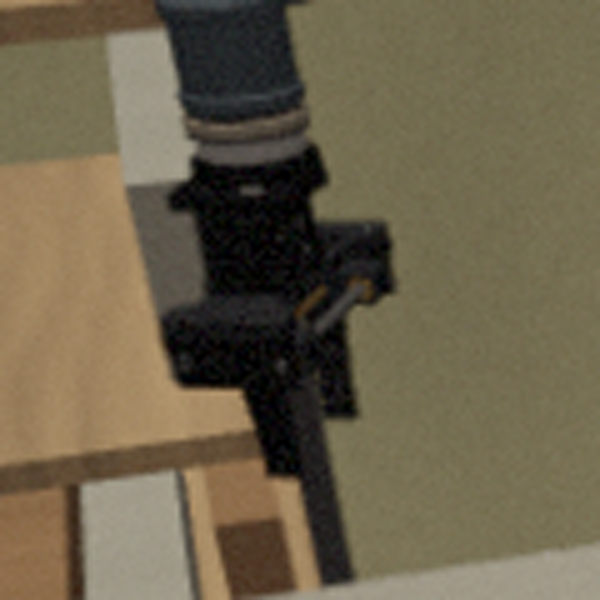

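The gripper body is broad in the jaw direction, about 190 mm across. So the plan is to hold the cartridge by its top edge, lean it back about 38° towards the robot with its lower edge on the desk, and open so that it lies down label up. First I go above the cartridge.

```bash
python3 -m inch '[[60,[4,-39,37],[3.7,0,0]],[60,[4,-36,39],[3.7,0,0]],[60,[4,-34,42],[3.7,0,0]],[60,[4,-31,44],[3.7,0,0]],[60,[4,-28,46],[3.7,0,0]],[60,[4,-25,47],[3.7,0,0]],[60,[4,-22,49],[3.7,0,0]],[60,[4,-19,50],[3.7,0,0]],[60,[4,-15,51],[3.7,0,0]],[60,[4,-12,52],[3.7,0,0]],[60,[4,-8,53],[3.7,0,0]],[60,[4,-5,53],[3.7,0,0]]]' 30
python3 - <<'E'
from h import *
rows([.533,-.2505,.12],down(.0785),60)
E
```

```text
time: 3.05
position: [0.4749, -0.0623, 0.1752]
tool_rot: [0.416, 0.572, -0.406, 0.579]
ft_force: [0.8, -0.4, 0.1]
grip_width: 0.0601
4 [[60,[13.8,-1.7,49.2],[3.6,-0.0,-0.2]],[60,[13.8,1.4,49.2],[3.6,-0.0,-0.2]],[60,[13.8,4.6,49.0],[3.6,-0.0,-0.2]],[60,[13.8,7.7,48.6],[3.6,-0.0,-0.2]]]
```

```bash
python3 -m inch '[[60,[14,-2,49],[3.6,0,0]],[60,[14,1,49],[3.6,0,0]],[60,[14,5,49],[3.6,0,0]],[60,[14,8,49],[3.6,0,0]],[60,[0,0,0],[0,0,0]]]'
python3 - <<'E'
from h import *
rows([.533,-.2505,.033],down(.0785),60,step=30)
E
```

```text
time: 3.68
position: [0.5371, -0.2632, 0.1185]
tool_rot: [0.49, 0.51, -0.478, 0.521]
ft_force: [0.3, 0.4, 0.3]
grip_width: 0.0599
3 [[60,[28.5,-1.7,-4.3],[-0.3,0.0,-0.4]],[60,[28.5,-1.5,-4.3],[-0.3,0.0,-0.4]],[60,[28.5,-1.3,-4.3],[-0.3,0.0,-0.4]]]
```

```bash
python3 -m inch '[[60,[5,-4,-12],[-1,0,-1.2]],[60,[25,0,0],[0,0,0]],[60,[28,0,0],[0,0,0]],[60,[20,0,0],[0,0,0]],[60,[0,0,0],[0,0,0]]]'
python3 - <<'E'
from h import *
rows([.533,-.2505,.033],down(.0785),60,step=30)
E
```

```text
time: 4.3
position: [0.5293, -0.241, 0.0396]
tool_rot: [0.476, 0.525, -0.477, 0.52]
ft_force: [-0.9, -0.1, 0.1]
grip_width: 0.0601
1 [[60,[6.6,2.9,9.9],[0.8,-0.3,0.3]]]
```

```bash
python3 -m inch '[[60,[0,3,9],[0.8,-0.3,0.3]],[60,[0,0,0],[0,0,0]],[60,[6,0,0],[0,0,0]],[60,[0,0,0],[0,0,0]]]'
python3 - <<'E'
from h import *
rows([.533,-.2505,.033],down(.0785),60,step=30)
E
```

```text
time: 4.8
position: [0.5347, -0.2492, 0.0365]
tool_rot: [0.48, 0.518, -0.479, 0.522]
ft_force: [-0.3, -0.2, -0.2]
grip_width: 0.0601
1 [[60,[3.5,-1.8,1.2],[0.1,0.2,-0.2]]]
```

```bash
python3 -m inch '[[60,[3,-1.7,1],[0,0,0]],[10,[0,0,0],[0,0,0]],[10,[0,0,0],[0,0,0]],[10,[0,0,0],[0,0,0]],[10,[0,0,0],[0,0,0]]]' 35
```

```text
time: 5.42
position: [0.5328, -0.2507, 0.0333]
tool_rot: [0.48, 0.518, -0.48, 0.521]
ft_force: [0.6, 0.6, -0.5]
grip_width: 0.0278
```

```bash
python3 -m inch '[[10,[0,0,0],[0,0,0]],[10,[0,0,0],[0,0,0]],[10,[-10,0,0],[0,0,0]],[10,[-20,0,0],[0,0,0]],[10,[-30,0,0],[0,0,0]],[10,[-30,0,0],[0,0,0]],[10,[0,0,0],[0,0,0]]]' 35
python3 - <<'E'
from h import *
# lay place: pivot edge on desk; jaws yaw 0.0785+phi0
for phi in(38,):
    yaw=.05; r=R.from_rotvec([0,0,0]); 
    h=np.array([np.cos(yaw),np.sin(yaw),0])
    rot=R.from_rotvec(np.radians(-phi)*np.array([-np.sin(yaw),np.cos(yaw),0]))*down(yaw)
    print(rot.as_matrix().round(2).tolist())
    rows([.52,-.07,.13],rot,10,step=45)
E
```

```text
time: 6.3
position: [0.5321, -0.2499, 0.127]
tool_rot: [0.48, 0.518, -0.48, 0.521]
ft_force: [0.2, -0.3, -0.9]
grip_width: 0.0218
[[0.61, 0.79, 0.05], [0.03, 0.04, -1.0], [-0.79, 0.62, -0.0]]
5 [[10,[-0.7,0.5,-36.1],[0.3,-0.1,7.6]],[10,[-0.7,0.3,-36.1],[0.3,-0.1,7.6]],[10,[-0.7,0.2,-36.1],[0.3,-0.1,7.6]],[10,[-0.8,0.1,-36.1],[0.3,-0.1,7.6]],[10,[-0.8,-0.0,-36.1],[0.3,-0.1,7.6]]]
```

```bash
python3 -m inch '[[10,[-1,0,-36],[0,0,7.6]],[10,[-1,0,-36],[0,0,7.6]],[10,[-1,0,-36],[0,0,7.6]],[10,[-1,0,-36],[0,0,7.6]],[10,[-1,0,-30],[0,0,7]],[10,[0,0,0],[0,0,0]]]'
python3 - <<'E'
from h import *
yaw=.05;rot=R.from_rotvec(np.radians(-38)*np.array([-np.sin(yaw),np.cos(yaw),0]))*down(yaw)
rows([.52,-.07,.04],rot,10,step=30)
E
```

```text
time: 7.05
position: [0.5269, -0.106, 0.1275]
tool_rot: [0.6, 0.397, -0.319, 0.616]
ft_force: [0.2, -0.4, -0.0]
grip_width: 0.0218
4 [[10,[19.0,-11.5,-8.3],[0.4,-0.9,2.2]],[10,[18.4,-12.2,-8.5],[0.4,-0.9,2.2]],[10,[17.8,-13.0,-8.7],[0.4,-0.9,2.2]],[10,[17.1,-13.7,-8.9],[0.4,-0.9,2.2]]]
```

```bash
python3 -m inch '[[10,[19,-11,-8],[0.4,-0.9,2]],[10,[18,-12,-8],[0.4,-0.9,2]],[10,[18,-13,-8],[0.4,-0.9,2]],[10,[15,-12,-6],[0.4,-0.9,1.5]],[10,[0,0,0],[0,0,0]]]'
python3 - <<'E'
from h import *
yaw=.05;rot=R.from_rotvec(np.radians(-38)*np.array([-np.sin(yaw),np.cos(yaw),0]))*down(yaw)
rows([.518,-.085,.033],rot,10,step=30)
print(rot.inv().apply([0,0,-1]))
for c in("top","side"): save(c+"1.png",imaging.camera(c))
a,b=[cv2.imread(f"pics/{c}1.png") for c in("top","side")]
cv2.imwrite("pics/lean.png",np.hstack([cv2.resize(a[210:310,310:410],(400,400)),cv2.resize(b[230:330,240:340],(400,400),interpolation=2)]))
E
```

```text
time: 7.68
position: [0.5278, -0.0797, 0.0622]
tool_rot: [0.622, 0.351, -0.298, 0.633]
ft_force: [-0.6, -0.3, -1.4]
grip_width: 0.0214
2 [[10,[8.9,-12.6,2.6],[0.2,-0.9,1.3]],[10,[8.7,-12.8,2.5],[0.2,-0.9,1.3]]]
[ 7.88010754e-01 -6.15661475e-01  1.11022302e-16]
```

View pics/lean.png

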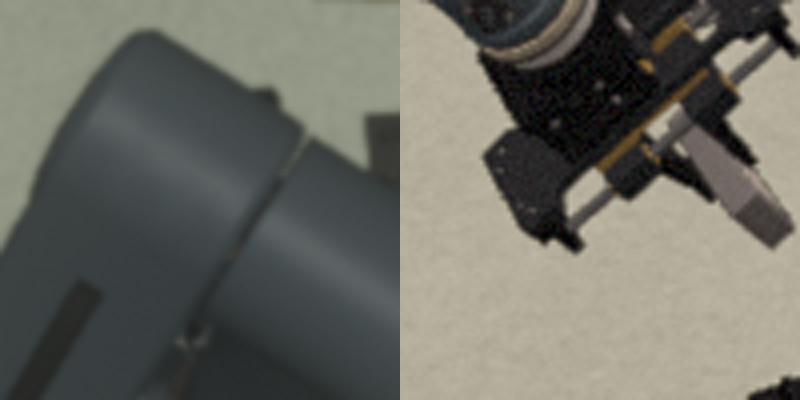

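The view shows the cartridge held by its top edge and leaning back towards the robot, with the gripper's lower corner clear of the desk. Now I lower it until it touches.

```bash
python3 -m inch '[[10,[8,-11,3],[0,-0.9,1.2]],[10,[6,-9,2],[0,-0.9,1.2]],[10,[0,0,0],[0,0,0]],[10,[3,-2.5,0],[0,0,0]],[10,[0,0,0],[0,0,0]]]'
python3 - <<'E'
from h import *
yaw=.05;rot=R.from_rotvec(np.radians(-38)*np.array([-np.sin(yaw),np.cos(yaw),0]))*down(yaw)
rows([.518,-.085,.030],rot,10,step=30)
E
```

```text
time: 8.4
position: [0.5417, -0.0966, 0.0605]
tool_rot: [0.625, 0.34, -0.293, 0.639]
ft_force: [-1.0, -0.1, -1.4]
grip_width: 0.0218
2 [[10,[5.4,-18.3,-6.4],[0.2,-0.6,0.6]],[10,[5.2,-18.4,-6.4],[0.2,-0.6,0.6]]]
```

Run:
```python
from h import *
o=get_obs(); print(np.round(o["q"],3),np.round(o["joint_torque"],1),np.round(o["joint_velocities"],2))
```

```text
[-0.603  0.732  2.208  2.229  0.503 -2.854] [ -0.1 -35.2   0.1   0.3   2.3   0. ] [-0.   -0.01  0.01 -0.01 -0.    0.  ]
```

Joint 6 reached its limit. Near the base the forearm points steeper than the tool, so a forward lean flips the wrist. I'll go back upright further out and lean sideways instead, with the label towards +y.

Run:
```python
from h import *
rows([.56,-.13,.17],down(.05),10,step=40,ang=7)
```

```text
6 [[10,[-13.1,13.1,5.5],[0.1,-0.2,-6.1]],[10,[-14.4,11.7,5.5],[0.1,-0.2,-6.1]],[10,[-15.5,10.1,5.6],[0.1,-0.2,-6.1]],[10,[-16.5,8.4,5.6],[0.1,-0.2,-6.1]],[10,[-17.3,6.6,5.6],[0.1,-0.2,-6.1]],[10,[-17.9,4.7,5.7],[0.1,-0.2,-6.1]]]
```

```bash
python3 -m inch '[[10,[-13,13,5],[0,0,-6]],[10,[-14,12,5],[0,0,-6]],[10,[-15,10,5],[0,0,-6]],[10,[-16,8,5],[0,0,-6]],[10,[-17,7,5],[0,0,-6]],[10,[-18,5,5],[0,0,-6]],[10,[0,0,0],[0,0,0]]]'
python3 - <<'E'
from h import *
o=get_obs(); print(np.round(o["q"],3)); m=R.from_quat(o["tool_rot"]).as_matrix(); print(m.round(2).tolist())
rows([.56,-.05,.17],down(1.4),10,step=40,ang=7.5)
E
```

```text
time: 9.28
position: [0.5477, -0.0788, 0.1111]
tool_rot: [0.586, 0.464, -0.34, 0.571]
ft_force: [-0.1, 1.5, -1.7]
grip_width: 0.022
[-0.519  0.546  1.954  0.669  0.509 -1.198]
[[0.34, 0.93, 0.13], [0.16, 0.08, -0.98], [-0.93, 0.35, -0.12]]
11 [[10,[-4.2,3.1,-3.1],[-6.6,0.7,-2.0]],[10,[-4.3,3.3,-2.7],[-6.6,0.7,-2.0]],[10,[-4.4,3.5,-2.4],[-6.6,0.7,-2.0]],[10,[-4.5,3.6,-2.0],[-6.6,0.7,-2.0]],[10,[-4.6,3.6,-1.7],[-6.6,0.7,-2.0]],[10,[-4.7,3.6,-1.3],[-6.6,0.7,-2.0]],[10,[-4.8,3.6,-0.9],[-6.6,0.7,-2.0]],[10,[-4.9,3.5,-0.6],[-6.6,0.7,-2.0]],[10,[-5.0,3.4,-0.2],[-6.6,0.7,-2.0]],[10,[-5.1,3.2,0.1],[-6.6,0.7,-2.0]],[10,[-5.2,3.0,0.4],[-6.6,0.7,-2.0]]]
```

```bash
python3 -m inch '[[10,[-6,4,-3],[-6,0.7,-3]],[10,[-6,4,-3],[-6.5,0.7,-3]],[10,[-6,4,-2],[-6.6,0.7,-3]],[10,[-5,4,-2],[-6.6,0.7,-2]],[10,[-5,4,-2],[-6.6,0.7,-2]],[10,[-5,4,-1],[-6.6,0.7,-2]],[10,[-5,4,-1],[-6.6,0.7,-2]],[10,[-5,4,-1],[-6.6,0.7,-2]],[10,[-5,3,0],[-6.6,0.7,-2]],[10,[-5,3,0],[-6.6,0.7,-2]],[10,[-5,3,0],[-6.6,0.7,-2]],[10,[0,0,0],[0,0,0]]]'
cat >> h.py <<'E'
def lean(yaw,phi=38):  # tool leaned so fingers point along yaw, jaws yaw
    return R.from_rotvec(np.radians(-phi)*np.array([-np.sin(yaw),np.cos(yaw),0]))*down(yaw)
E
python3 - <<'E'
from h import *
o=get_obs(); print(np.round(o["q"],3)); m=R.from_quat(o["tool_rot"]).as_matrix(); print(m.round(2).tolist())
rows([.56,-.02,.12],lean(1.5),10,step=40,ang=7.5)
E
```

```text
time: 10.78
position: [0.5454, -0.029, 0.1625]
tool_rot: [0.055, 0.736, -0.031, 0.674]
ft_force: [0.3, 0.3, -1.3]
grip_width: 0.0219
[-0.267  0.536  1.626  0.019  1.071 -1.726]
[[-0.08, 0.12, 0.99], [0.04, 0.99, -0.12], [-1.0, 0.03, -0.09]]
5 [[10,[8.3,1.9,3.4],[-0.9,-0.8,7.2]],[10,[8.5,0.8,3.3],[-0.9,-0.8,7.2]],[10,[8.6,-0.4,3.2],[-0.9,-0.8,7.2]],[10,[8.5,-1.5,3.1],[-0.9,-0.8,7.2]],[10,[8.3,-2.6,2.9],[-0.9,-0.8,7.2]]]
```

```bash
python3 -m inch '[[10,[7,2,3],[-0.9,-0.8,7.2]],[10,[7,1,3],[-0.9,-0.8,7.2]],[10,[8,0,3],[-0.9,-0.8,7.2]],[10,[8,-1,3],[-0.9,-0.8,7.2]],[10,[8,-3,3],[-0.9,-0.8,7.2]],[10,[0,0,0],[0,0,0]]]'
python3 - <<'E'
from h import *
o=get_obs(); print(np.round(o["q"],3)); m=R.from_quat(o["tool_rot"]).as_matrix(); print(m.round(2).tolist())
rows([.56,-.02,.04],lean(1.5),10,step=30,ang=7.5)
E
```

```text
time: 11.52
position: [0.5568, -0.0151, 0.1201]
tool_rot: [0.267, 0.653, 0.214, 0.676]
ft_force: [-0.1, -0.8, -1.2]
grip_width: 0.0215
[-0.564  0.713  1.678  0.657  1.202 -2.443]
[[0.06, 0.06, 1.0], [0.64, 0.77, -0.08], [-0.77, 0.64, 0.01]]
3 [[10,[19.5,-18.3,1.0],[-0.1,0.2,-0.6]],[10,[19.7,-18.1,1.1],[-0.1,0.2,-0.6]],[10,[19.9,-17.9,1.1],[-0.1,0.2,-0.6]]]
```

```bash
python3 -m inch '[[10,[19,-16,1],[0,0,-1]],[10,[19,-16,1],[0,0,-1]],[10,[18,-15,1],[0,0,0]],[10,[0,0,0],[0,0,0]]]'
python3 - <<'E'
from h import *
o=get_obs(); print(np.round(o["q"],3)); m=R.from_quat(o["tool_rot"]).as_matrix(); print(m.round(2).tolist())
X=np.array(o["position"])+m@np.array([.028,-.011,0]); print("low edge",X)
rows([.56,-.02,.030],lean(1.5),10,step=30,ang=7.5)
E
```

```text
time: 12.02
position: [0.5604, -0.0152, 0.0473]
tool_rot: [0.255, 0.657, 0.2, 0.681]
ft_force: [0.5, 0.6, -1.9]
grip_width: 0.0218
[-0.547  0.824  1.693  0.679  1.063 -2.507]
[[0.06, 0.06, 1.0], [0.61, 0.79, -0.08], [-0.79, 0.61, 0.01]]
low edge [ 0.56127727 -0.00685841  0.01836465]
1 [[10,[10.7,-14.4,-0.1],[-0.4,0.8,0.4]]]
```

```bash
python3 -m inch '[[10,[9.5,-7.5,0],[0,0,0]],[10,[0,0,0],[0,0,0]],[10,[4,-3,0],[0,0,0]],[10,[0,0,0],[0,0,0]]]'
```

```text
time: 12.52
position: [0.5617, -0.0149, 0.032]
tool_rot: [0.254, 0.656, 0.2, 0.682]
ft_force: [-0.9, -0.3, -1.0]
grip_width: 0.0221
```

```bash
python3 -m inch '[[10,[2,-1.5,0],[0,0,0]],[10,[0,0,0],[0,0,0]],[28,[0,0,0],[0,0,0]],[28,[0,0,0],[0,0,0]],[40,[0,0,0],[0,0,0]],[40,[0,0,0],[0,0,0]]]'
python3 - <<'E'
from h import *
for c in("top","side"): save(c+"2.png",imaging.camera(c))
a,b=[cv2.imread(f"pics/{c}2.png") for c in("top","side")]
cv2.imwrite("pics/lean2.png",np.hstack([cv2.resize(a[190:290,290:390],(400,400)),cv2.resize(b[220:320,250:350],(400,400),interpolation=2)]))
E
```

```text
time: 13.28
position: [0.5622, -0.0151, 0.0302]
tool_rot: [0.254, 0.655, 0.2, 0.683]
ft_force: [0.1, -0.8, -0.0]
grip_width: 0.0379
```

View pics/lean2.png

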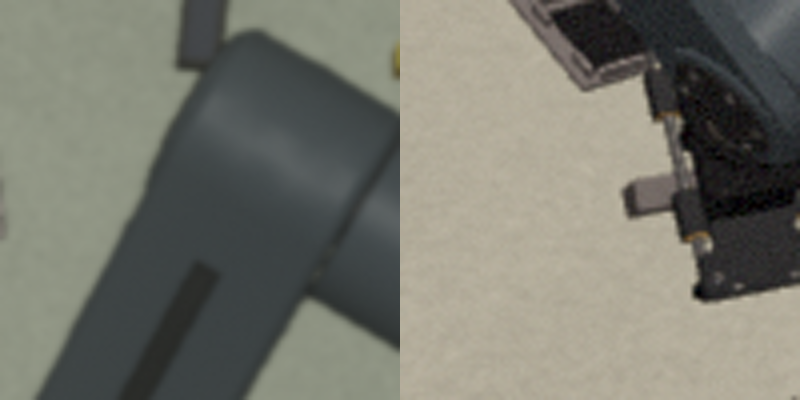

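The cartridge is loose, resting on the lower finger with its low edge on the desk. I'll open a little more and draw back along the fingers.

```bash
python3 -m inch '[[50,[0,0,0],[0,0,0]],[50,[0,0,0],[0,0,0]],[50,[-6,0,0],[0,0,0]],[50,[-6,0,0],[0,0,0]],[50,[-8,0,0],[0,0,0]],[50,[-10,0,0],[0,0,0]],[50,[-20,0,0],[0,0,0]],[60,[-40,0,0],[0,0,0]],[60,[-50,0,0],[0,0,0]],[60,[0,0,0],[0,0,0]]]'
python3 - <<'E'
from h import *
o=get_obs(); print(np.round(o["q"],3))
for c in("top","side"):
    save(c+"3.png",imaging.camera(c)); print(c,[(np.round(d["pixel"],1).tolist(),round(d["confidence"],2)) for d in imaging.tip_of(c,"cartridge_mid")])
rows([.52,-.13,.2],down(1.2),87)
E
```

```text
time: 14.62
position: [0.5535, -0.1061, 0.1487]
tool_rot: [0.253, 0.655, 0.199, 0.684]
ft_force: [0.9, 1.0, -0.2]
grip_width: 0.0595
[-0.682  0.682  1.586  0.554  1.311 -2.438]
top [([404.7, 204.5], 0.63), ([462.2, 280.5], 0.6), ([348.2, 239.7], 0.56)]
side [([321.8, 389.5], 0.88), ([395.8, 303.1], 0.58), ([325.4, 273.4], 0.57)]
5 [[87,[-12.6,1.8,-5.6],[3.2,-1.0,-7.5]],[87,[-12.8,-0.2,-5.4],[3.2,-1.0,-7.5]],[87,[-12.7,-2.1,-5.1],[3.2,-1.0,-7.5]],[87,[-12.4,-4.1,-4.7],[3.2,-1.0,-7.5]],[87,[-11.8,-5.9,-4.2],[3.2,-1.0,-7.5]]]
```

```bash
python3 -m inch '[[87,[-12,2,-6],[1,0,-7.5]],[87,[-12,0,-5],[1,0,-7.5]],[87,[-12,-2,-5],[1,0,-7.5]],[87,[-12,-4,-5],[1,0,-7.5]],[87,[-12,-6,-4],[1,0,-7.5]],[87,[0,0,0],[0,0,0]]]'
cat >> h.py <<'E'
FLAT=box(-25,25,-48,48,0,22)
E
python3 - <<'E'
from h import *
o=get_obs(); print(np.round(o["q"],3),np.round(o["position"],3))
ims={}; ms={}
for c,n in(("top",(348,240)),("side",(325,273))):
    ims[c]=imaging.camera(c); ms[c]=mask(c,"cartridge_mid",n)
for k in(["top","side"],["side"],["top"]):
    p,f=fit([.55,-.03,1.55],FLAT,{c:ms[c].astype(np.float32) for c in k}); print(k,p.round(4),f)
    if len(k)==2: P0=p
out=[]
for c,n in(("top",(348,240)),("side",(325,273))):
    im=cv2.resize(ims[c],None,fx=4,fy=4,interpolation=cv2.INTER_CUBIC); draw(im,c,P0,FLAT,(255,0,0)); u,v=n[0]*4,n[1]*4; out.append(im[v-200:v+200,u-200:u+200])
save("flat.png",np.hstack(out))
rows([P0[0],P0[1],.1],down(P0[2]),87)
E
```

```text
time: 15.58
position: [0.516, -0.1239, 0.1913]
tool_rot: [0.055, 0.72, -0.058, 0.689]
ft_force: [0.1, -0.1, -0.2]
grip_width: 0.0872
[-0.436  0.46   1.671 -0.021  1.051 -1.835] [ 0.516 -0.124  0.191]
top cartridge_mid [345.7 235.8  11.2  32.6] 0.86
side cartridge_mid [395.6 305.9  25.   43.4] 0.8
['top', 'side'] [ 0.5627 -0.0186  1.4245] 3.102066993713379
['side'] [ 0.5449  0.1607 -0.3111] 1.673084020614624
['top'] [ 0.5609 -0.0284  1.551 ] 1.0212962627410889
3 [[87,[29.4,38.3,10.7],[-0.4,-0.8,0.1]],[87,[29.7,38.2,10.5],[-0.4,-0.8,0.1]],[87,[29.9,38.1,10.3],[-0.4,-0.8,0.1]]]
```

View pics/flat.png

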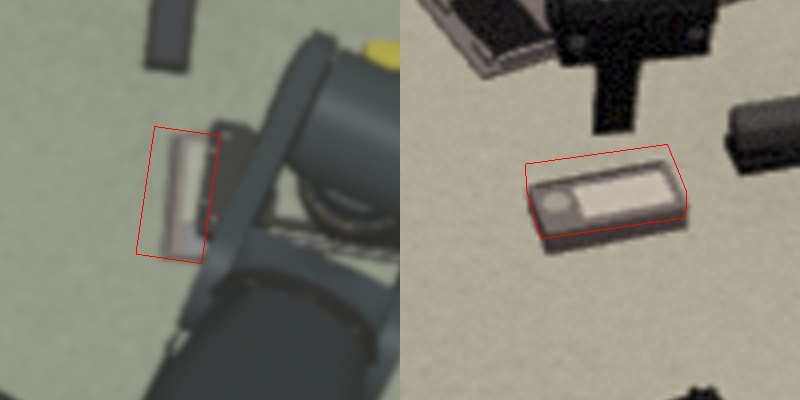

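The cartridge lies flat with its label up in both views. The box fit was wrong, because the side mask came from a yellow slab and the top mask is partly covered. In the side crop the top-face corners are at about (528,187), (665,161), (687,203) and (545,235), so I'll use those.

Run:
```python
from h import *
np.set_printoptions(precision=4,suppress=True)
f=lambda x,y,z: at("side",((1100+x-400-1.5)/4,(892+y-1.5)/4),z)
c=[f(*q,.022) for q in((528,187),(665,161),(687,203),(545,235))]; b=[f(*q,0) for q in((550,252),(686,228))]
print(np.array(c),np.array(b)); m=np.mean(c,0)
print("mid",m,"L",np.linalg.norm(c[0]-c[1]),np.linalg.norm(c[3]-c[2]),"W",np.linalg.norm(c[0]-c[3]),np.linalg.norm(c[1]-c[2]))
d=c[1]-c[0]+c[2]-c[3]; L=np.arctan2(d[1],d[0]); print("len dir",L); d=b[1]-b[0]; print(np.arctan2(d[1],d[0]))
ms=[d for d in imaging.cut_out("side","cartridge_mid")]
for d in ms: print(np.round(d["box"]),round(d["confidence"],2))
near=[d for d in ms if abs(d["box"][0]-325)<15 and abs(d["box"][1]-273)<15]
if near:
    p,e=fit([m[0],m[1],L+np.pi/2],FLAT,{"side":near[0]["pixels"].astype(np.float32)}); print("fit",p,e)
```

```text
[[ 0.5129 -0.0101  0.022 ]
 [ 0.6056 -0.017   0.022 ]
 [ 0.6025 -0.0611  0.022 ]
 [ 0.5076 -0.0579  0.022 ]] [[ 0.513  -0.0508 -0.    ]
 [ 0.6029 -0.0602  0.    ]]
mid [ 0.5571 -0.0365  0.022 ] L 0.09302422074379478 0.094946274594365 W 0.048107648123789204 0.04424931970734825
len dir -0.05407742622685779
-0.10510748791497714
[326. 389.  53.  33.] 0.83
[396. 306.  25.  43.] 0.8
```

Run:
```python
from h import *
rows([.557,-.0365,.08],down(1.50),87,step=40)
```

```text
4 [[87,[27.2,24.2,7.5],[-1.4,-0.6,0.1]],[87,[27.3,24.0,7.8],[-1.4,-0.6,0.1]],[87,[27.4,23.8,8.1],[-1.4,-0.6,0.1]],[87,[27.5,23.5,8.3],[-1.4,-0.6,0.1]]]
```

```bash
python3 -m inch '[[87,[27,24,8],[-1.4,-0.6,0]],[87,[27,24,8],[-1.4,-0.6,0]],[87,[27,24,8],[-1.4,-0.6,0]],[87,[20,15,6],[-1.4,-0.6,0]],[87,[0,0,0],[0,0,0]]]'
python3 - <<'E'
from h import *
rows([.557,-.0365,.03],down(1.50),87,step=60)
E
```

```text
time: 16.45
position: [0.5561, -0.0483, 0.0825]
tool_rot: [0.026, 0.708, -0.027, 0.705]
ft_force: [-0.0, -0.2, -0.1]
grip_width: 0.087
1 [[87,[52.5,12.0,0.2],[-0.2,-0.2,0.1]]]
```

```bash
python3 -m inch '[[87,[20,11,0],[0,0,0]],[87,[20,0,0],[0,0,0]],[87,[0,0,0],[0,0,0]],[87,[25,0,0],[0,0,0]],[87,[0,0,0],[0,0,0]]]'
python3 - <<'E'
from h import *
rows([.557,-.0365,.005],down(1.50),87,step=60)
E
```

```text
time: 17.08
position: [0.5599, -0.0434, 0.0199]
tool_rot: [0.028, 0.706, -0.03, 0.707]
ft_force: [-0.4, 0.9, 0.2]
grip_width: 0.0866
1 [[87,[14.9,6.7,-3.5],[-0.7,0.1,0.2]]]
```

```bash
python3 -m inch '[[87,[8,7,-3.5],[0,0,0]],[87,[6.5,0,0],[0,0,0]],[87,[0,0,0],[0,0,0]],[40,[0,0,0],[0,0,0]],[40,[0,0,0],[0,0,0]],[40,[0,0,0],[0,0,0]],[40,[0,0,0],[0,0,0]],[40,[0,0,0],[0,0,0]],[40,[0,0,0],[0,0,0]]]' 30
```

```text
time: 18.2
position: [0.5594, -0.0368, 0.0083]
tool_rot: [0.028, 0.704, -0.031, 0.709]
ft_force: [0.6, -1.0, 0.4]
grip_width: 0.0498
```

```bash
python3 -m inch '[[40,[-20,0,0],[0,0,0]],[40,[-40,0,0],[0,0,0]],[40,[-40,0,0],[0,0,0]],[40,[0,0,0],[0,0,0]]]'
python3 - <<'E'
from h import *
np.set_printoptions(precision=4,suppress=True)
print(at("top",(270,236.4),.019),at("side",(301.7,225.5),.019),tri((270,236.4),(301.7,225.5)))
print(at("top",(239.4,239.4),.030),at("side",(287.2,205.8),.030))
c=place([.5577,.2319,.118],np.array([[0,-.035,.019],[0,.06,.03],[0,.068,.024]])); print(c)
rows([c[0,0],c[0,1],.09],down(.118),40,step=40,ang=8.5)
E
```

```text
time: 18.7
position: [0.5575, -0.0363, 0.1093]
tool_rot: [0.028, 0.705, -0.031, 0.708]
ft_force: [0.9, 0.2, -1.2]
grip_width: 0.0495
[0.568  0.2001 0.019 ] [0.566  0.1889 0.019 ] (array([0.5695, 0.201 , 0.0103]), np.float64(0.62859081452251))
[0.5575 0.2916 0.03  ] [0.5536 0.2924 0.03  ]
[[0.5618 0.1971 0.019 ]
 [0.5506 0.2915 0.03  ]
 [0.5497 0.2994 0.024 ]]
10 [[40,[1.8,23.3,-1.5],[7.8,0.0,-0.0]],[40,[1.8,22.9,-4.7],[7.8,0.0,-0.0]],[40,[1.9,22.0,-7.8],[7.8,0.0,-0.0]],[40,[1.9,20.8,-10.7],[7.8,0.0,-0.0]],[40,[1.9,19.1,-13.4],[7.8,0.0,-0.0]],[40,[1.9,17.1,-15.9],[7.8,0.0,-0.0]],[40,[1.9,14.8,-18.1],[7.8,0.0,-0.0]],[40,[1.9,12.2,-19.9],[7.8,0.0,-0.0]],[40,[1.9,9.3,-21.4],[7.8,0.0,-0.0]],[40,[1.9,6.3,-22.5],[7.8,0.0,-0.0]]]
```

```bash
python3 -m inch '[[40,[2,23,-2],[7.8,0,0]],[40,[2,23,-5],[7.8,0,0]],[40,[2,22,-8],[7.8,0,0]],[40,[2,21,-11],[7.8,0,0]],[40,[2,19,-13],[7.8,0,0]],[40,[2,17,-16],[7.8,0,0]],[40,[2,15,-18],[7.8,0,0]],[40,[2,12,-20],[7.8,0,0]],[40,[2,9,-20],[7.8,0,0]],[40,[0,3,-10],[4,0,0]],[40,[0,0,0],[0,0,0]]]'
python3 - <<'E'
from h import *
rows([.5625,.1965,.06],down(.118),40,step=60,ang=10)
E
```

```text
time: 20.08
position: [0.5532, 0.1881, 0.0734]
tool_rot: [0.455, 0.541, -0.469, 0.53]
ft_force: [0.7, 0.2, -0.7]
grip_width: 0.0497
1 [[40,[13.1,10.8,-7.0],[1.7,0.1,1.5]]]
```

```bash
python3 -m inch '[[40,[10,10,-6],[1.7,0.1,1.5]],[40,[0,0,0],[0,0,0]],[40,[0,0,0],[0,0,0]]]'
python3 - <<'E'
from h import *
o=get_obs(); m=R.from_quat(o["tool_rot"]).as_matrix(); p=np.array(o["position"]); print(p.round(4),m.round(3).tolist(),np.round(o["q"],2))
yaw=np.arctan2(m[1,1],m[0,1]); print(yaw)
out=[]
for c,n in(("top",(265,225)),("side",(305,215))):
    im=imaging.camera(c); im=cv2.resize(im,None,fx=8,fy=8,interpolation=cv2.INTER_CUBIC)
    P_=[p[0],p[1],yaw]; b=FLAT+[0,0,p[2]+.003-.011]
    h=cv2.convexHull(proj(c,place(P_,b)).astype(np.float32)); cv2.polylines(im,[np.round((h*8+3.5)*16).astype(np.int32)],True,(255,0,0),1,shift=4)
    # bay lip outer rectangle top z=17
    con=[.5577,.2319,.118]; L=np.array([[x,y-35,17] for x,y in((-33,-56),(33,-56),(33,56),(-33,56))])/1000
    cv2.polylines(im,[np.round((proj(c,place(con,L))*8+3.5)*16).astype(np.int32)],True,(0,255,255),1,shift=4)
    W=np.array([[x,y+68,24] for x,y in((-33,-18),(33,-18),(33,18),(-33,18))])/1000
    cv2.polylines(im,[np.round((proj(c,place(con,W))*8+3.5)*16).astype(np.int32)],True,(0,255,0),1,shift=4)
    u,v=n[0]*8,n[1]*8; out.append(im[v-300:v+300,u-200:u+200] if c=="top" else im[v-250:v+350,u-200:u+200])
save("hover.png",np.hstack(out))
E
```

```text
time: 20.45
position: [0.56, 0.1936, 0.0607]
tool_rot: [0.468, 0.53, -0.47, 0.528]
ft_force: [-0.8, -1.3, 0.0]
grip_width: 0.0497
[0.56   0.1936 0.0607] [[-0.005, 0.993, 0.12], [-0.001, 0.12, -0.993], [-1.0, -0.005, 0.001]] [ 0.14  0.71  1.63 -0.    0.8   0.03]
0.12005600364384361
```

View pics/hover.png

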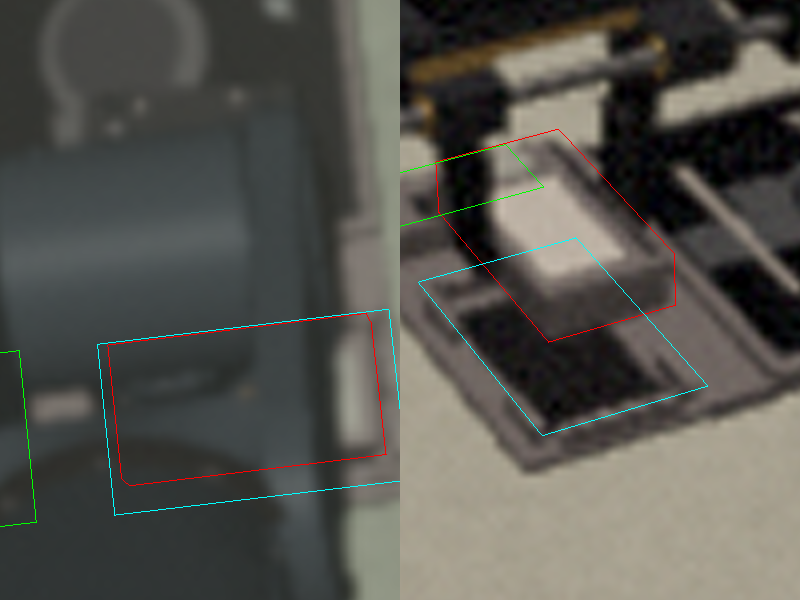

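Run:
```python
from h import *
out=[]
for im in(cv2.imread("pics/side0.png"),imaging.camera("side")[...,::-1]):
    im=cv2.resize(im,None,fx=10,fy=10,interpolation=cv2.INTER_CUBIC)
    im=im[1950:2550,2700+(0):3100+0] if len(out)==0 else im[1850:2450,2850:3250]
    im=cv2.convertScaleAbs(im,alpha=1.6,beta=10); im=im.copy()
    for k in range(50,600,50): cv2.putText(im,str(k),(0,k+4),0,.35,(0,255,0)); im[k,::8]=(0,255,0)
    for k in range(50,400,50): cv2.putText(im,str(k),(k-8,10),0,.35,(0,255,0)); im[::8,k]=(0,255,0)
    out.append(im)
cv2.imwrite("pics/rel.png",np.hstack(out))
```

```text
(no output)
```

View pics/rel.png

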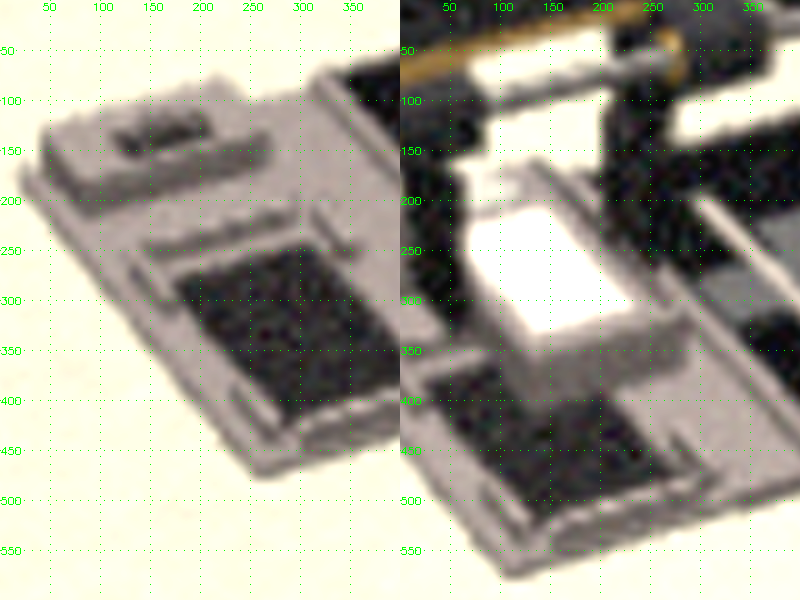

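The left panel shows the bay clean, and the right panel shows the cartridge hovering over it. I'll measure the bay's dark floor and the cartridge's near bottom corners numerically, so that camera error cancels.

Run:
```python
from h import *
np.set_printoptions(precision=4,suppress=True)
con=[.5577,.2319,.118]; 
def incon(X): 
    d=np.array(X)[:2]-con[:2]; c,s=np.cos(con[2]),np.sin(con[2]); return np.round(1000*np.array([c*d[0]+s*d[1],-s*d[0]+c*d[1]]),1)
for c,seed in(("top",(271,238)),("side",(300,226))):
    im=cv2.imread(f"pics/{c}0.png"); g=cv2.resize(cv2.cvtColor(im,cv2.COLOR_BGR2GRAY),None,fx=4,fy=4,interpolation=cv2.INTER_CUBIC)
    t=(g<75).astype(np.uint8); n,l,st,ce=cv2.connectedComponentsWithStats(t); k=l[seed[1]*4,seed[0]*4]
    q=cv2.approxPolyDP(cv2.findContours((l==k).astype(np.uint8),0,2)[0][0],20,True)[:,0]
    rc=cv2.minAreaRect(cv2.findContours((l==k).astype(np.uint8),0,2)[0][0])
    print(c,"dark comp",st[k],ce[k]/4,"in console",incon(at(c,(ce[k]-1.5)/4,.008)))
    print("  corners con",[incon(at(c,(p-1.5)/4,.008)).tolist() for p in q])
for c in("top","side"): print(c,"bay net",incon(at(c,{"top":(270,236.4),"side":(301.7,225.5)}[c],.019)),"wheel net",incon(at(c,{"top":(239.4,239.4),"side":(287.2,205.8)}[c],.03)))
o=get_obs(); p=np.array(o["position"]); print("tcp in con",incon(p))
b=p[2]+.003
for nm,xy,z in(("right bottom",(290,362),b-.011),("right top",(290,318),b+.011),("front bottom",(143,408),b-.011),("front top",(133,362),b+.011)):
    print(nm,incon(at("side",(285+(xy[0]-4.5)/10,185+(xy[1]-4.5)/10),z)),"minus tcp",incon(at("side",(285+(xy[0]-4.5)/10,185+(xy[1]-4.5)/10),z))-incon(p))
```

```text
top dark comp [1032  919  113   73 6593] [271.986 238.841] in console [  1.2 -36. ]
  corners con [[23.8, -76.2], [24.9, 3.2], [-20.0, 4.7], [-21.2, -75.9]]
side dark comp [1132  865  136   98 5674] [300.835  229.1643] in console [ -0.9 -42.9]
  corners con [[-32.1, 18.1], [-32.9, -83.5], [23.4, -96.3], [30.7, 19.5]]
top bay net [  6.5 -32.8] wheel net [ 6.9 59.3]
side bay net [  3.2 -43.7] wheel net [ 3.  60.5]
tcp in con [ -1.8 -38.1]
right bottom [ 23.1 -83.3] minus tcp [ 24.9 -45.2]
right top [ 18.7 -93. ] minus tcp [ 20.5 -54.9]
front bottom [-24.  -84.9] minus tcp [-22.2 -46.8]
front top [-29.8 -92.6] minus tcp [-28.  -54.5]
```

```bash
python3 -m inch '[[40,[0,2,-3],[0,0,0]],[40,[15,0,0],[0,0,0]],[40,[10,0,0],[0,0,0]],[40,[0,0,0],[0,0,0]]]'
cat >> h.py <<'E'
con=[.5577,.2319,.118]
def incon(X):
    d=np.array(X)[:2]-con[:2]; c,s=np.cos(con[2]),np.sin(con[2]); return np.round(1000*np.array([c*d[0]+s*d[1],-s*d[0]+c*d[1]]),1)
def st():
    o=get_obs(); m=R.from_quat(o["tool_rot"]).as_matrix(); print("con",incon(o["position"]),"z",round(o["position"][2]*1000,1),"F",np.round(o["ft_force"],1),"yaw",round(np.arctan2(m[1,1],m[0,1]),3),"grip",round(o["grip_width"]*1000,1),"t",round(o["time"],2),"tilt",np.round(m[:2,0],3))
E
python3 -c "from h import *;st()"
```

```text
time: 21.1
position: [0.5621, 0.197, 0.0346]
tool_rot: [0.468, 0.53, -0.47, 0.528]
ft_force: [0.0, -0.9, -2.0]
grip_width: 0.0492
con [  0.3 -35.2] z 34.6 F [ 0.  -0.9 -2. ] yaw 0.12 grip 49.2 t 21.1 tilt [-0.003 -0.001]
```

```bash
python3 -m inch '[[40,[7,0,0],[0,0,0]],[40,[0,0,0],[0,0,0]],[40,[3,0,0],[0,0,0]],[40,[2,0,0],[0,0,0]],[40,[0,0,0],[0,0,0]]]'; python3 -c "from h import *;st()"
```

```text
time: 21.72
position: [0.5623, 0.197, 0.0218]
tool_rot: [0.468, 0.53, -0.47, 0.528]
ft_force: [-0.2, -0.1, -1.1]
grip_width: 0.0495
con [  0.5 -35.2] z 21.8 F [-0.2 -0.1 -1.1] yaw 0.12 grip 49.5 t 21.73 tilt [-0.003 -0.001]
```

```bash
python3 -m inch '[[40,[3,0,0],[0,0,0]],[40,[2,0,0],[0,0,0]],[40,[0,0,0],[0,0,0]]]'; python3 -c "from h import *;st()"
```

```text
time: 22.1
position: [0.5625, 0.197, 0.0167]
tool_rot: [0.468, 0.529, -0.47, 0.529]
ft_force: [0.3, 0.5, -1.4]
grip_width: 0.0497
con [  0.7 -35.2] z 16.7 F [ 0.3  0.5 -1.4] yaw 0.12 grip 49.7 t 22.1 tilt [-0.002 -0.001]
```

```bash
python3 -m inch '[[40,[1,0,0],[0,0,0]],[40,[0,0,0],[0,0,0]],[62,[0,0,0],[0,0,0]],[62,[0,0,0],[0,0,0]],[62,[0,0,0],[0,0,0]],[62,[-20,0,0],[0,0,0]],[62,[-40,0,0],[0,0,0]],[62,[-40,0,0],[0,0,0]],[0,[0,0,0],[0,0,0]]]'
python3 - <<'E'
from h import *
st()
w=place(con,np.array([[0,.06,.03]]))[0]; print(w)
rows([w[0]-.1,w[1]+.0,.13],down(.118),0)
E
```

```text
time: 23.22
position: [0.5631, 0.1971, 0.1183]
tool_rot: [0.468, 0.529, -0.47, 0.528]
ft_force: [0.1, -0.5, -0.7]
grip_width: 0.0577
con [  1.2 -35.2] z 118.3 F [ 0.1 -0.5 -0.7] yaw 0.12 grip 57.7 t 23.23 tilt [-0.002 -0.001]
[0.55063642 0.29148276 0.03      ]
3 [[0,[-3.8,-33.5,-35.7],[0.0,0.0,0.0]],[0,[-3.9,-33.5,-35.7],[0.0,0.0,0.0]],[0,[-3.9,-33.5,-35.7],[0.0,0.0,0.0]]]
```

```bash
python3 -m inch '[[0,[-4,-34,-36],[0,0,0]],[0,[-4,-34,-36],[0,0,0]],[0,[-4,-34,-40],[0,0,0]],[0,[0,0,0],[0,0,0]]]'
python3 - <<'E'
from h import *
st()
out=[]
for c,n in(("top",(260,215)),("side",(315,215))):
    im=imaging.camera(c); save(c+"5.png",im)
    for t in("cartridge_mid","cursor_mid","mark","wheel_top"): print(c,t,[(np.round(d["pixel"],1).tolist(),round(d["confidence"],2)) for d in imaging.tip_of(c,t)])
    im=cv2.resize(im,None,fx=6,fy=6,interpolation=cv2.INTER_CUBIC); u,v=n[0]*6,n[1]*6
    im=im[v-300:v+300,u-200:u+200] if c=="top" else cv2.resize(im,None,fx=.667,fy=.667)[v*2//3-300:v*2//3+300,u*2//3-200:u*2//3+200]
    out.append(cv2.convertScaleAbs(im,alpha=1.3))
save("seated.png",np.hstack(out))
E
```

```text
time: 23.72
position: [0.4445, 0.2972, 0.1274]
tool_rot: [0.468, 0.529, -0.472, 0.527]
ft_force: [0.5, 0.2, 0.4]
grip_width: 0.0199
con [-104.7   78.1] z 127.4 F [0.5 0.2 0.4] yaw 0.116 grip 19.9 t 23.73 tilt [-0.006 -0.002]
top cartridge_mid [([463.1, 280.6], 0.88), ([404.3, 206.3], 0.78), ([271.1, 238.2], 0.66), ([240.3, 242.4], 0.49)]
top cursor_mid [([273.3, 236.0], 0.63), ([267.8, 239.2], 0.33)]
top mark []
top wheel_top [([241.2, 241.9], 0.81)]
side cartridge_mid [([323.2, 389.8], 0.84), ([397.6, 302.7], 0.73), ([297.6, 227.3], 0.67)]
side cursor_mid []
side mark []
side wheel_top [([442.8, 436.3], 0.57), ([283.7, 205.3], 0.56)]
```

View pics/seated.png

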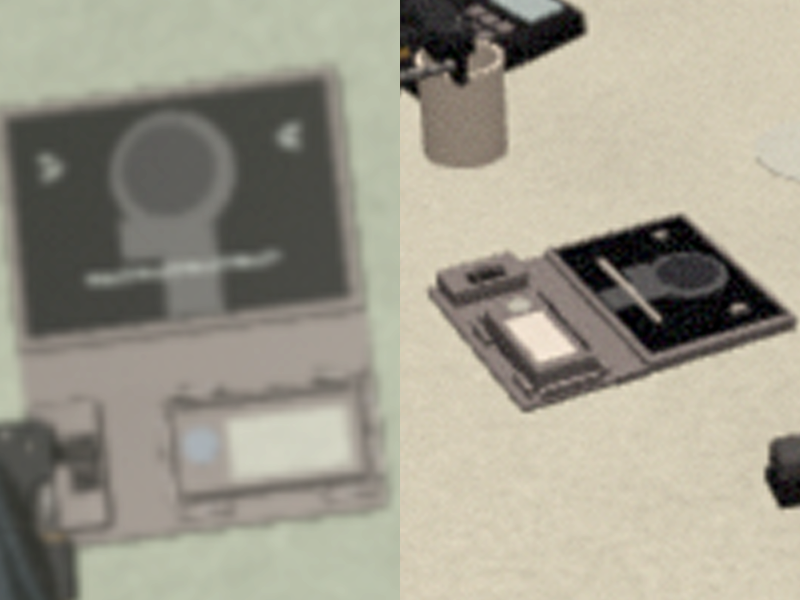

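The cartridge is seated label up in both views. The left arrow tip is at about (65,167), the right at (275,135), and the cursor runs from (88,280) to (283,255). Now I'll measure the cursor against the mark and the position of the wheel.

```bash
cat >> h.py <<'E'
def cursor(c="top",im=None):
    im=imaging.camera(c) if im is None else im
    S=8; g=cv2.resize(cv2.cvtColor(im,cv2.COLOR_RGB2GRAY),None,fx=S,fy=S,interpolation=cv2.INTER_CUBIC)
    scr=np.zeros_like(g); q=np.array([[x,y,14] for x,y in((68,-84),(186,-84),(186,84),(68,84))])/1000
    cv2.fillConvexPoly(scr,np.round(proj(c,place(con,q))*S).astype(np.int32),1)
    t=((g>(115 if c=="top" else 105))&(scr>0)).astype(np.uint8); n,l,s,ce=cv2.connectedComponentsWithStats(t)
    for k in range(1,n):
        if s[k][4]>60:
            px=(ce[k]-3.5)/S; print(c,"area",s[k][4],"wh",s[k][2:4]/S,"px",px.round(1),"con z14",incon(at(c,px,.014)),"z17",incon(at(c,px,.017)))
E
python3 - <<'E'
from h import *
im=lambda c:cv2.imread(f"pics/{c}5.png")[...,::-1].copy()
cursor("top",im("top")); cursor("side",im("side"))
for p in((240.1,241.4),(241.2,241.9),(239.4,239.4)): print(incon(at("top",p,.028)))
for p in((283.7,205.3),(287.2,205.8)): print(incon(at("side",p,.028)))
g=im("top").mean(2); print(np.round(g[230:252,228:250]).astype(int)[:, ::1].tolist().__len__())
g=cv2.imread("pics/top0.png").mean(2); print(np.round(g[232:252:1,232:248]).astype(int))
E
```

```text
top area 72 wh [1.25  1.125] px [274.3 187.7] con z14 [156.4 -61.1] z17 [155.6 -61.4]
top area 762 wh [8.5   2.125] px [257.8 209.1] con z14 [95.7 -3.9] z17 [95.1 -4.2]
side area 375 wh [21.25   4.875] px [327.  194.9] con z14 [156.   85.2] z17 [153.6  80.7]
side area 369 wh [14.375  4.25 ] px [309.2 199.6] con z14 [91.3 86.2] z17 [89.2 81.7]
side area 1436 wh [14.75  14.875] px [321.7 211.7] con z14 [93.7  2.8] z17 [91.6 -1.4]
side area 96 wh [2.125 1.   ] px [348.9 216.2] con z14 [155.5 -58.8] z17 [153.1 -62.7]
[ 0.8 58. ]
[-1.1 54.9]
[ 7.2 59.6]
[-4.3 71.3]
[ 4.2 63.5]
22
[[103 102 102 103 106 107 107 108 111 110  97  96 107 112 112 112]
 [105 107 107 107 109 110 111 113 114 111  95  89 106 111 112 112]
 [106 109 110 110 111 112 112 114 114 110  96  85 104 112 112 113]
 [106 109 110 111 111 112 112 113 114 111  98  83 103 111 112 113]
 [106 109 110 111 111 109 108 108 107 105  96  82 103 111 112 113]
 [105 110 110 111 109 100  90  87  82  80  79  77 101 111 113 113]
 [105 109 110 111 107  91  73  67  62  61  71  74  96 110 112 112]
 [105 108 110 111 109  94  71  61  60  60  63  72  93 109 112 113]
 [105 108 110 111 109  96  72  60  61  61  59  70  88 107 112 113]
 [103 107 110 111 111 102  74  60  61  60  60  75  88 107 113 113]
 [101 107 111 111 112 105  80  69  69  67  64  77  87 107 113 113]
 [101 107 111 112 111 106  81  66  65  66  65  76  83 106 113 113]
 [102 108 111 112 112 106  82  61  58  58  63  74  80 105 113 114]
 [106 108 111 111 111 107  85  64  59  57  61  73  78 104 113 114]
 [107 108 111 111 112 107  90  73  68  71  78  85  81 103 113 114]
 [106 106 111 112 112 110 101  95  96 103 107 102  84  98 111 114]
 [105 105 110 112 112 113 111 111 112 114 116 110  86  95 110 114]
 [108 104 110 112 112 113 114 114 115 116 117 112  88  89 109 114]
 [110 104 109 111 113 113 114 115 116 116 118 114  90  89 108 114]
 [110 102 108 112 112 112 113 113 112 112 114 109  90  90 109 115]]
```

Run:
```python
from h import *
w=place(con,np.array([[-.007,.059,.05]]))[0]; print(w)
rows(w,down(.118),0,step=45)
```

```text
[0.54380282 0.28966563 0.05      ]
3 [[0,[26.0,31.1,5.3],[-0.1,0.0,0.0]],[0,[26.0,31.1,5.4],[-0.1,0.0,0.0]],[0,[26.1,31.1,5.5],[-0.1,0.0,0.0]]]
```

```bash
python3 -m inch '[[0,[22,31,6],[0,0,0]],[0,[22,31,6],[0,0,0]],[0,[22,26,6],[0,0,0]],[0,[0,0,0],[0,0,0]]]' 10; python3 -c "
from h import *;st();w=place(con,np.array([[-.008,.059,.045]]))[0];rows(w,down(.118),0)"
```

```text
time: 24.72
position: [0.5423, 0.2858, 0.0609]
tool_rot: [0.472, 0.526, -0.472, 0.527]
ft_force: [-0.5, -0.8, 0.5]
grip_width: 0.0003
con [-8.9 55.4] z 60.9 F [-0.5 -0.8  0.5] yaw 0.109 grip 0.3 t 24.73 tilt [ 0. -0.]
1 [[0,[15.9,0.9,-3.6],[-0.5,0.0,-0.0]]]
```

```bash
python3 -m inch '[[0,[14,1,-4],[-0.5,0,0]],[0,[10,0,0],[0,0,0]],[0,[0,0,0],[0,0,0]]]'; python3 -c "from h import *;st()"
```

```text
time: 25.1
position: [0.5405, 0.2903, 0.0363]
tool_rot: [0.469, 0.529, -0.47, 0.528]
ft_force: [-0.5, 0.1, 0.1]
grip_width: 0.0005
con [-10.2  60.1] z 36.3 F [-0.5  0.1  0.1] yaw 0.119 grip 0.5 t 25.1 tilt [-0.002 -0.001]
```

```bash
python3 -m inch '[[0,[3,2,1],[0,0,0]],[0,[2,0,0],[0,0,0]],[0,[0,0,0],[0,0,0]]]'; python3 -c "from h import *;st()"; python3 -m inch '[[0,[1.5,0,0],[0,0,0]],[0,[0,0,0],[0,0,0]]]'; python3 -c "from h import *;st()"
```

```text
time: 25.48
position: [0.5423, 0.2901, 0.0321]
tool_rot: [0.469, 0.529, -0.469, 0.529]
ft_force: [-0.5, -0.1, 0.5]
grip_width: 0.0005
con [-8.4 59.6] z 32.1 F [-0.5 -0.1  0.5] yaw 0.12 grip 0.5 t 25.48 tilt [-0.001 -0.   ]
time: 25.72
position: [0.5426, 0.2901, 0.0308]
tool_rot: [0.469, 0.529, -0.469, 0.529]
ft_force: [0.5, 0.7, -0.2]
grip_width: 0.0005
con [-8.1 59.6] z 30.8 F [ 0.5  0.7 -0.2] yaw 0.12 grip 0.5 t 25.73 tilt [-0.  0.]
```

```bash
python3 -m inch '[[0,[1.3,0,0],[0,0,0]],[0,[0,0,0],[0,0,0]]]'; python3 -c "from h import *;st()"; python3 -m inch '[[0,[1,0,0],[0,0,0]],[0,[0,0,0],[0,0,0]]]'; python3 -c "from h import *;st()"
```

```text
time: 25.98
position: [0.5429, 0.2902, 0.03]
tool_rot: [0.469, 0.529, -0.469, 0.529]
ft_force: [-1.1, -0.8, 2.0]
grip_width: 0.0004
con [-7.8 59.7] z 30.0 F [-1.1 -0.8  2. ] yaw 0.12 grip 0.4 t 25.98 tilt [0. 0.]
time: 26.22
position: [0.5429, 0.2902, 0.03]
tool_rot: [0.469, 0.529, -0.469, 0.529]
ft_force: [-0.3, -0.8, 2.2]
grip_width: 0.0006
con [-7.8 59.7] z 30.0 F [-0.3 -0.8  2.2] yaw 0.12 grip 0.6 t 26.23 tilt [0.001 0.   ]
```

```bash
python3 -m inch '[[0,[2,0,0],[0,0,0]],[0,[2,4,0],[0,0,0]],[0,[2,4,0],[0,0,0]]]'; python3 -c "from h import *;st()"; python3 -m inch '[[0,[2,4,0],[0,0,0]],[0,[2,4,0],[0,0,0]],[0,[1,0,0],[0,0,0]]]';  python3 -c "
from h import *
st();cursor('top');cursor('side')"
```

```text
time: 26.6
position: [0.5515, 0.2914, 0.0301]
tool_rot: [0.47, 0.529, -0.468, 0.53]
ft_force: [-1.0, -1.3, 11.8]
grip_width: 0.0005
con [ 0.8 59.8] z 30.1 F [-1.  -1.3 11.8] yaw 0.121 grip 0.5 t 26.6 tilt [0.003 0.   ]
time: 26.98
position: [0.5637, 0.293, 0.0288]
tool_rot: [0.472, 0.527, -0.465, 0.532]
ft_force: [0.5, -0.4, 4.3]
grip_width: 0.0004
con [13.2 60. ] z 28.8 F [ 0.5 -0.4  4.3] yaw 0.121 grip 0.4 t 26.98 tilt [0.012 0.002]
top area 96 wh [1.5   1.375] px [274.2 187.7] con z14 [156.4 -61.1] z17 [155.7 -61.3]
top area 267 wh [4.375 1.625] px [261.5 198.1] con z14 [128.6 -18.7] z17 [127.9 -19. ]
top area 102 wh [3.25 0.75] px [255.1 199.1] con z14 [128.    1.3] z17 [127.3   1. ]
top area 229 wh [3.875 1.375] px [248.1 200. ] con z14 [127.7  23.1] z17 [127.   22.7]
side area 481 wh [27.125  9.125] px [329.4 195.6] con z14 [161.1  78. ] z17 [158.7  73.6]
side area 375 wh [14.5   4.25] px [309.3 199.5] con z14 [91.6 86.2] z17 [89.5 81.7]
side area 1127 wh [13.25  12.875] px [332.2 210.3] con z14 [126.4  -5.2] z17 [124.2  -9.4]
side area 107 wh [2.125 1.125] px [348.8 216.2] con z14 [155.4 -58.7] z17 [153.  -62.6]
```

The stroke moved the cursor about 32 mm and about 30 mm remain. I'll lift, go back and give a second, slightly short stroke, and also measure both arrowheads with a lower threshold.

```bash
python3 -m inch '[[0,[-8,0,0],[0,0,0]],[0,[-2,-14,0],[0,0,0.7]],[0,[0,-5,0],[0,0,0]],[0,[0,0,0],[0,0,0]]]'
python3 - <<'E'
from h import *
st()
im=cv2.imread("pics/top5.png"); S=8; g=cv2.resize(cv2.cvtColor(im,cv2.COLOR_BGR2GRAY),None,fx=S,fy=S,interpolation=cv2.INTER_CUBIC)
for th in(85,95,105):
    n,l,s,ce=cv2.connectedComponentsWithStats((g>th).astype(np.uint8))
    print(th,[(s[k][4],(s[k][2:4]/S).tolist(),incon(at("top",(ce[k]-3.5)/S,.014)).tolist()) for k in range(1,n) if 40<s[k][4]<2500 and 228*S<ce[k][0]<286*S and 178*S<ce[k][1]<215*S])
E
```

```text
time: 27.58
position: [0.5412, 0.2901, 0.037]
tool_rot: [0.474, 0.525, -0.464, 0.533]
ft_force: [1.0, 0.3, 1.4]
grip_width: 0.0004
con [-9.5 59.7] z 37.0 F [1.  0.3 1.4] yaw 0.121 grip 0.4 t 27.57 tilt [0.018 0.002]
85 [(np.int32(78), [3.0, 0.625], [174.7, 0.1]), (np.int32(745), [3.5, 4.125], [157.8, -61.8]), (np.int32(627), [3.5, 4.125], [156.7, 62.5])]
95 [(np.int32(515), [2.875, 3.625], [157.8, -61.7]), (np.int32(357), [2.875, 3.375], [156.5, 62.3]), (np.int32(41), [0.75, 1.25], [131.9, -22.3]), (np.int32(41), [0.875, 1.125], [123.7, -15.5]), (np.int32(272), [2.875, 3.25], [111.9, 21.5])]
105 [(np.int32(301), [2.25, 2.875], [157.7, -61.4]), (np.int32(101), [1.5, 1.375], [154.8, 61.7]), (np.int32(1477), [10.0, 3.25], [95.5, -4.2]), (np.int32(163), [2.875, 1.125], [95.8, -31.0]), (np.int32(100), [3.0, 0.625], [95.2, 41.5])]
```

```bash
python3 -m inch '[[0,[4,1,0],[0,0,-1]],[0,[2,0,0],[0,0,0]],[0,[1.5,0,0],[0,0,0]],[0,[2,0,0],[0,0,0]]]'; python3 -c "from h import *;st()"; python3 -m inch '[[0,[2,4,0],[0,0,0]],[0,[2,4,0],[0,0,0]]]'; python3 -c "from h import *;st()"
```

```text
time: 28.08
position: [0.5434, 0.2905, 0.0293]
tool_rot: [0.469, 0.529, -0.469, 0.529]
ft_force: [-4.4, -1.7, 18.7]
grip_width: 0.0005
con [-7.3 59.9] z 29.3 F [-4.4 -1.7 18.7] yaw 0.121 grip 0.5 t 28.07 tilt [-0.001  0.   ]
time: 28.32
position: [0.5527, 0.2917, 0.0302]
tool_rot: [0.469, 0.529, -0.468, 0.53]
ft_force: [-1.7, -1.1, 8.8]
grip_width: 0.0006
con [ 2. 60.] z 30.2 F [-1.7 -1.1  8.8] yaw 0.121 grip 0.6 t 28.32 tilt [0.002 0.001]
```

```bash
python3 -m inch '[[0,[2,3,0],[0,0,0]],[0,[1.5,0,0],[0,0,0]],[0,[1,0,0],[0,0,0]]]'; python3 -c "
from h import *
st();cursor('top');cursor('side')"
```

```text
time: 28.7
position: [0.5596, 0.2926, 0.0293]
tool_rot: [0.472, 0.527, -0.466, 0.531]
ft_force: [0.2, -0.7, 4.3]
grip_width: 0.0005
con [ 9.1 60.1] z 29.3 F [ 0.2 -0.7  4.3] yaw 0.121 grip 0.5 t 28.7 tilt [0.01  0.002]
top area 96 wh [1.5   1.375] px [274.3 187.7] con z14 [156.3 -61.1] z17 [155.6 -61.4]
top area 199 wh [3.    1.625] px [262.8 189.5] con z14 [155.1 -25.4] z17 [154.4 -25.7]
side area 402 wh [21.25  5.  ] px [326.9 195. ] con z14 [155.4  85.2] z17 [153.1  80.7]
side area 399 wh [14.5   4.25] px [309.4 199.5] con z14 [92.  86.2] z17 [89.8 81.7]
side area 161 wh [2.25  1.875] px [331.8 200.7] con z14 [152.6  46.1] z17 [150.3  41.8]
side area 140 wh [2.375 2.25 ] px [334.9 203.4] con z14 [153.6  26.6] z17 [151.3  22.3]
side area 120 wh [2.875 2.875] px [340.  208.2] con z14 [153.7  -6.1] z17 [151.3 -10.3]
side area 331 wh [4.625 4.625] px [344.  212.3] con z14 [153.4 -32.5] z17 [151.  -36.5]
side area 109 wh [2.25  1.125] px [349.  216.2] con z14 [155.7 -58.8] z17 [153.3 -62.8]
```

```bash
python3 -m inch '[[0,[2,2.5,0],[0,0,0]],[0,[1,0,0],[0,0,0]]]'; python3 -c "
from h import *
st();cursor('top');cursor('side')" | grep -v "area 4\|399"
```

```text
time: 29.05
position: [0.565, 0.2934, 0.0281]
tool_rot: [0.473, 0.526, -0.464, 0.533]
ft_force: [1.5, -0.6, 4.1]
grip_width: 0.0006
con [14.5 60.2] z 28.1 F [ 1.5 -0.6  4.1] yaw 0.121 grip 0.6 t 29.05 tilt [0.016 0.004]
top area 253 wh [3.5 1.5] px [260.7 187. ] con z14 [163.6 -19.5] z17 [162.9 -19.8]
top area 94 wh [1.5   1.375] px [274.2 187.7] con z14 [156.5 -61.1] z17 [155.7 -61.3]
top area 81 wh [2.    0.875] px [246.3 189.2] con z14 [162.5  25.2] z17 [161.7  24.8]
side area 803 wh [36.125  9.   ] px [318.6 197.2] con z14 [125.   85.5] z17 [122.7  81. ]
side area 108 wh [2.25  1.125] px [348.9 216.2] con z14 [155.7 -58.7] z17 [153.3 -62.7]
```

Overshot: the cursor is at about 162.5 against the mark at 157.2. I'll lift, straighten, and stroke back about 4 mm.

```bash
python3 -m inch '[[0,[-6,0,0],[0,0,0]],[0,[-1,-5,0],[0,0,-1]],[0,[0,0,0],[0,0,0]]]'; python3 -c "from h import *;st()"
```

```text
time: 29.52
position: [0.5561, 0.2921, 0.0333]
tool_rot: [0.466, 0.532, -0.471, 0.527]
ft_force: [0.2, -0.2, 0.3]
grip_width: 0.0004
con [ 5.5 60. ] z 33.3 F [ 0.2 -0.2  0.3] yaw 0.121 grip 0.4 t 29.52 tilt [-0.01 -0.  ]
```

```bash
python3 -c "
from h import *
cursor('top');cursor('side')" | grep -v "area 4\|399"
```

```text
top area 269 wh [4.    1.375] px [260.9 187.1] con z14 [163.4 -20.4] z17 [162.7 -20.7]
top area 94 wh [1.5   1.375] px [274.3 187.7] con z14 [156.3 -61.1] z17 [155.6 -61.3]
top area 102 wh [2.375 1.   ] px [246.1 189.2] con z14 [162.5  25.9] z17 [161.8  25.5]
side area 397 wh [21.25  5.  ] px [327. 195.] con z14 [156.1  85.1] z17 [153.7  80.6]
side area 379 wh [14.125  4.125] px [309.2 199.6] con z14 [91.3 86.2] z17 [89.2 81.7]
side area 125 wh [1.875 1.875] px [344.4 209.7] con z14 [161.9 -20.1] z17 [159.5 -24.2]
side area 104 wh [2.25  1.125] px [348.9 216.2] con z14 [155.6 -58.9] z17 [153.2 -62.8]
```

```bash
python3 -m inch '[[0,[2,0,0],[0,0,0.5]],[0,[0,0,0],[0,0,0]],[0,[1.5,0,0],[0,0,0]],[0,[1,0,0],[0,0,0]]]'; python3 -c "from h import *;st()"; python3 -m inch '[[0,[1.5,-2,0],[0,0,0]],[0,[1,0,0],[0,0,0]]]'; python3 -c "
from h import *
st();cursor('top');cursor('side')" | grep -v "area 4\|399"
```

```text
time: 30.12
position: [0.5576, 0.2924, 0.0299]
tool_rot: [0.47, 0.529, -0.468, 0.53]
ft_force: [-0.0, -0.7, 5.5]
grip_width: 0.0004
con [ 7.  60.1] z 29.9 F [-0.  -0.7  5.5] yaw 0.122 grip 0.4 t 30.12 tilt [0.003 0.001]
time: 30.38
position: [0.5586, 0.2925, 0.0298]
tool_rot: [0.472, 0.528, -0.466, 0.531]
ft_force: [-0.9, -0.1, 3.1]
grip_width: 0.0007
con [ 8.  60.1] z 29.8 F [-0.9 -0.1  3.1] yaw 0.122 grip 0.7 t 30.38 tilt [0.009 0.003]
top area 166 wh [3.25  1.125] px [260.6 186.1] con z14 [166.5 -19.7] z17 [165.8 -20. ]
top area 111 wh [2.125 1.   ] px [252.6 187.1] con z14 [166.5   5.4] z17 [165.8   5.1]
top area 96 wh [1.5   1.375] px [274.2 187.7] con z14 [156.4 -61.1] z17 [155.7 -61.3]
side area 805 wh [36.125  8.875] px [318.5 197.2] con z14 [124.9  85.5] z17 [122.6  81. ]
side area 94 wh [1.75 1.75] px [340.4 204.6] con z14 [165.5  12.1] z17 [163.    7.9]
side area 582 wh [6.25  6.125] px [346.2 210.3] con z14 [165.2 -25.7] z17 [162.8 -29.8]
side area 114 wh [2.375 1.125] px [348.9 216.2] con z14 [155.5 -58.8] z17 [153.1 -62.7]
```

```bash
python3 -m inch '[[0,[-5,0,0],[0,0,0]],[0,[0,-4,0],[0,0,-0.5]],[0,[0,0,0],[0,0,0]],[0,[0,0,0],[0,0,0]]]'; python3 -c "from h import *;st()"
```

```text
time: 30.98
position: [0.5528, 0.2918, 0.0335]
tool_rot: [0.468, 0.531, -0.469, 0.528]
ft_force: [-0.1, 0.1, -0.3]
grip_width: 0.0007
con [ 2.2 60.1] z 33.5 F [-0.1  0.1 -0.3] yaw 0.122 grip 0.7 t 30.98 tilt [-0.003  0.001]
```

```bash
python3 -m inch '[[0,[2.5,0,0],[0,0,0]],[0,[1.5,0,0],[0,0,0]],[0,[1,-1,0],[0,0,0]]]'; python3 -c "from h import *;st()"; python3 -m inch '[[0,[1.5,-3,0],[0,0,0]],[0,[1,-1,0],[0,0,0]]]'; python3 -c "
from h import *
st();cursor('top');cursor('side')" | grep -v "area 4\|399"
```

```text
time: 31.35
position: [0.5534, 0.292, 0.0303]
tool_rot: [0.469, 0.53, -0.468, 0.529]
ft_force: [-1.4, -0.2, 6.8]
grip_width: 0.0007
con [ 2.8 60.2] z 30.3 F [-1.4 -0.2  6.8] yaw 0.122 grip 0.7 t 31.35 tilt [0.    0.001]
time: 31.6
position: [0.5526, 0.2919, 0.0303]
tool_rot: [0.471, 0.528, -0.466, 0.531]
ft_force: [-1.3, -0.5, 4.9]
grip_width: 0.0007
con [ 2.  60.1] z 30.3 F [-1.3 -0.5  4.9] yaw 0.122 grip 0.7 t 31.6 tilt [0.007 0.003]
top area 159 wh [3.125 1.125] px [260.6 186.1] con z14 [166.5 -19.5] z17 [165.8 -19.8]
top area 111 wh [2.125 1.   ] px [252.6 187.1] con z14 [166.5   5.4] z17 [165.8   5.1]
top area 81 wh [1.375 1.125] px [274.2 187.7] con z14 [156.4 -60.9] z17 [155.7 -61.2]
side area 390 wh [14.625  4.25 ] px [309.4 199.5] con z14 [92.1 86.2] z17 [90.  81.7]
side area 156 wh [2.125 1.875] px [334.9 199.8] con z14 [164.2  46. ] z17 [161.8  41.6]
side area 64 wh [1.75 1.75] px [341.5 205.8] con z14 [165.2   4.2] z17 [162.7  -0. ]
side area 102 wh [2.25  1.125] px [348.9 216.2] con z14 [155.4 -58.6] z17 [153.1 -62.6]
```

```bash
python3 -m inch '[[0,[1.2,-3,0],[0,0,0]],[0,[1.2,-3,0],[0,0,0]]]'; python3 -c "
from h import *
st();cursor('top')" | grep -v "area 4\|399"
```

```text
time: 31.95
position: [0.5507, 0.2916, 0.0303]
tool_rot: [0.473, 0.527, -0.463, 0.533]
ft_force: [1.6, -1.4, 4.7]
grip_width: 0.0004
con [ 0.  60.1] z 30.3 F [ 1.6 -1.4  4.7] yaw 0.123 grip 0.4 t 31.95 tilt [0.016 0.004]
top area 162 wh [4.5 1. ] px [260.2 187. ] con z14 [163.8 -18.3] z17 [163.1 -18.6]
top area 93 wh [1.5   1.375] px [274.3 187.7] con z14 [156.3 -61.1] z17 [155.6 -61.3]
```

```bash
python3 -m inch '[[0,[1.2,-3,0],[0,0,-0.3]],[0,[1.2,-2.5,0],[0,0,-0.3]]]'; python3 -c "
from h import *
st();cursor('top');cursor('side')" | grep -v "area 4\|399"
```

```text
time: 32.25
position: [0.5489, 0.2914, 0.0303]
tool_rot: [0.473, 0.527, -0.464, 0.532]
ft_force: [0.3, -0.4, 5.6]
grip_width: 0.0004
con [-1.7 60.2] z 30.3 F [ 0.3 -0.4  5.6] yaw 0.123 grip 0.4 t 32.25 tilt [0.014 0.005]
top area 91 wh [1.5  1.25] px [274.3 187.7] con z14 [156.5 -61.1] z17 [155.8 -61.3]
top area 92 wh [1.625 1.125] px [262.  187.8] con z14 [160.7 -23.3] z17 [160.  -23.7]
top area 125 wh [2.375 1.125] px [258.6 188.1] con z14 [161.2 -12.9] z17 [160.4 -13.2]
top area 96 wh [2.125 1.   ] px [250.6 189.1] con z14 [161.   12.1] z17 [160.3  11.8]
side area 381 wh [14.5   4.25] px [309.4 199.5] con z14 [91.9 86.2] z17 [89.7 81.7]
side area 133 wh [3.625 3.625] px [340.1 206.4] con z14 [159.6   3.4] z17 [157.2  -0.8]
side area 106 wh [2.25  1.125] px [349.  216.2] con z14 [155.8 -58.8] z17 [153.4 -62.7]
```

```bash
python3 -m inch '[[0,[1.2,-3,0],[0,0,-0.3]],[0,[0.6,-1.2,0],[0,0,0]]]'; python3 -m inch '[[0,[-6,0,0],[0,0,0]],[0,[-40,0,0],[0,0,0]],[0,[-40,-40,0],[0,0,0]],[0,[-20,-50,-30],[0,0,0]],[0,[0,-50,-40],[0,0,0]],[0,[0,-20,-40],[0,0,0]],[0,[0,0,0],[0,0,0]]]'
python3 - <<'E'
from h import *
st();cursor('top');cursor('side')
out=[]
for c,n in(("top",(258,205)),("side",(325,210))):
    im=imaging.camera(c); save(c+"6.png",im)
    if c=="top": print([(d["box"],d["confidence"]) for d in imaging.cut_out(c,"cursor_mid")][:2])
    im=cv2.resize(im,None,fx=6,fy=6,interpolation=cv2.INTER_CUBIC); u,v=n[0]*6,n[1]*6
    out.append(cv2.convertScaleAbs(im[v-300:v+300,u-200:u+200],alpha=1.6))
save("final.png",np.hstack(out))
E
```

```text
time: 32.6
position: [0.548, 0.2913, 0.0304]
tool_rot: [0.473, 0.527, -0.463, 0.533]
ft_force: [0.4, -0.3, 2.0]
grip_width: 0.0006
time: 33.48
position: [0.3688, 0.3809, 0.1369]
tool_rot: [0.473, 0.527, -0.465, 0.531]
ft_force: [0.7, -0.4, -0.3]
grip_width: 0.0003
con [-170.   170.2] z 136.9 F [ 0.7 -0.4 -0.3] yaw 0.12 grip 0.3 t 33.48 tilt [0.011 0.005]
top area 185 wh [2.75 1.5 ] px [262.4 188.1] con z14 [159.6 -24.4] z17 [158.8 -24.7]
top area 98 wh [1.875 1.125] px [246.6 190.1] con z14 [159.5  24.8] z17 [158.8  24.4]
side area 347 wh [18.25   4.875] px [325.9 195. ] con z14 [152.7  86.4] z17 [150.3  81.9]
side area 368 wh [14.5   4.25] px [309.3 199.5] con z14 [91.7 86.2] z17 [89.6 81.7]
side area 814 wh [10.5    9.875] px [339.7 206.5] con z14 [157.8   3.1] z17 [155.4  -1.1]
side area 99 wh [2.125 1.125] px [349.  216.2] con z14 [155.8 -58.9] z17 [153.4 -62.8]
[]
```

View pics/final.png

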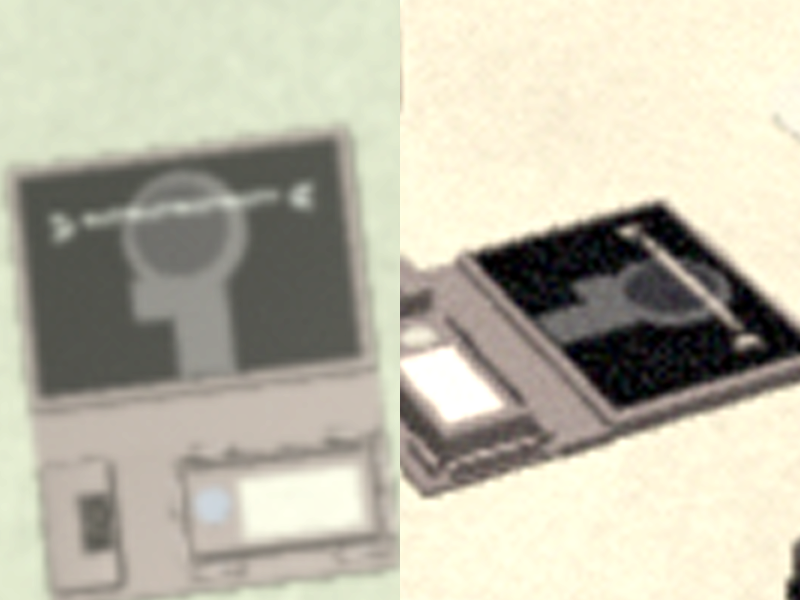

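The cursor lies between the arrow tips, at about (75,225) and (290,200) in the left panel. The top camera puts it about +1.6 mm from the mark and the side camera about −0.3 mm. The cartridge is in the bay label up and the hand is well clear, so I'll hand in.

```bash
python3 -c "
from h import *
print(robot.hand_in())"
```

```text
the job is handed in; nothing more can be done
None
```

The job is handed in at about 34 s of robot time. The cartridge is seated in the reader's bay with its label up, and the cursor is on the mark. The hand-in reports no verdict.

**What I did**
1. I took the grey cartridge out of the stand by its top edge and laid it flat on the desk, label up, by leaning it over sideways and opening the fingers. A first lean, forwards, ran joint 6 to its limit: it read -2.854 against a limit of -2.85. I backed off and leaned the other way.
2. I took the cartridge again across its width and lowered it into the bay, where it went in with no contact force. The tool stopped at 16.7 mm before a last 1 mm press, against about 16.3 mm expected when seated. Then I let go and drew the hand back.
3. I rolled the thumbwheel with two forward strokes and a trim, which overshot, then a short stroke back. The highest press I read was about 19 N.

**Last checks**
- **Cartridge:** both cameras show it lying within the bay lips, label up.
- **Cursor:** the two cameras disagree slightly. The top camera puts it about 1.6 mm past the mark and the side camera about 0.3 mm short; both are inside the 4 mm allowed.
- **Networks:** they never found the mark, and mostly missed or misplaced the cursor. I measured both by brightness in the pictures instead.
- **Hand and bystanders:** the hand is clear. I did not re-measure the mug, vial and stapler at the end. No move was aimed near them.

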